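Free the jammed check ball and tip it into the parts bin

TASK

The steel check ball is jammed behind the ribs in the neck of the flat wash flask. Pick the flask up, hold it mouth-down over the tipping trough and rock it from side to side until the ball comes free and drops into the trough, then lay the flask flat and wholly on its rubber mat again, same face up, and let go. Finally push down the trough's tab so that the ball rolls into the bin, and let the trough swing back, leaving the piston, filter and wrench where they are.

Things in the scene. Friction and masses are not known exactly. Their poses are not given: they have to be found in the camera images.
- flask: Flat clear plastic flask, about 100 g, lying on its broad face, lengthwise along the mat. Origin: centre of the underside of its body; x points to the mouth, z up. Body 52 wide (y), 26 high, from x = -65 to +52, to be grasped across its width; balances near x = +17. Then a neck 33 wide, 23 high, to the open mouth at x = 115. Walls 3 thick.
- flask_mouth (a point): Centre of the flask's open mouth, 115 ahead of the flask's origin and 11 above its underside; axes as the flask. The neck's passage is 28 wide and 18 high; its floor (2.5 above the underside at the walls) rises 6 degrees to a crest along the middle, so that the ball settles at one wall or the other; two full-height white ribs in it, one on each side wall, stand in the ball's way.
- flask_rib1 (a point): Root of the first rib, on the neck's +y wall, 80 ahead of the flask's origin; axes as the flask. It leaves a 16.5 gap at the -y side; its tip leans 7 degrees back into the bottle, so with the mouth down the ball stays caught. With the mouth pitched down 12 to 20 degrees, rolling the flask about its length some 30 degrees, +y side up, lets the ball past it.
- flask_rib2 (a point): Root of the second rib, on the neck's -y wall, 103 ahead of the flask's origin; axes as the flask. The first rib mirrored, gap at the +y side: rolling the flask some 30 degrees the other way, +y side down, mouth still down, lets the ball past it and out.
- ball: Loose steel ball, 14 mm diameter, 11.5 g; origin at its centre, its axes turn as it rolls. It starts in the flask's neck behind the first rib, at the +y wall.
- mat: Black rubber mat fixed to the bench, 230 (its x) by 150 (its y), 4 thick; origin at the centre of its underside.
- stand: Fixed stand of the tipping trough: base plate 120 (x) by 340 (y, from -115 to +225), 8 thick; origin on its underside, straight below the trough's hinge, which runs along x 75 above the bench between two blue posts (top z = 83). At the +y end is the grey parts bin, open on top: inside 106 wide, y = 90 to 220, floor at z = 11, side walls to z = 53, end wall to z = 73.
- trough (a joint): Tilt of the trough about its hinge, rad: 0 at rest (floor slopes 0.14 down to its closed end, at the stand's -y), level at 0.14, stop at 0.36 (slopes 0.22 down to its open end over the bin, +y). A spring brings it back to 0; full tipping takes 3 to 4 N on the tab.
- trough_low (a point): On the trough's floor, middle of its width, 60 from the hinge towards the closed low end: a good place to drop the ball. The trough is aluminium, 200 long (along the stand's y, 100 either side of the hinge), 80 wide inside; walls rise 32 above the floor on both sides and at the low end; the +y end is open.
- trough_tab (a point): Centre of the top of the push tab, 36 by 36, 4 thick, on the upper edge of the trough's -x side wall (the robot's side), 75 from the hinge towards the open end, about 119 above the bench at rest. It sinks about 27 when the trough is fully tipped.
- piston: Bystander: aluminium engine piston standing upright, 72 diameter, 55 high; origin under its centre.
- filter: Bystander: white oil filter can standing upright, 72 diameter, 85 high; origin under its centre.
- wrench: Bystander: steel wrench lying flat, 170 long along its x; origin under its middle.
Mind the look-alikes: they are no part of the job. Of the things like the flask, leave any that is purple; of the rest the larger one is meant.

How it is judged:
On the way, in this order (a step that is already met when the one before it is completed fails the run):
1. the flask is lifted clear of the mat (height (world z) of flask above 0.06 m and contact force between flask and the fingers above 0.3 N), for 0.2 s.
2. the ball is out of the flask and lies in the trough (x of ball in the frame of stand between -0.045 and 0.045 m and y of ball in the frame of stand between -0.108 and 0.09 m and z of ball in the frame of stand between 0.055 and 0.105 m and distance between ball and flask_rib2 above 0.045 m), for 0.2 s.
3. the flask lies flat on its mat, released, the ball still in the trough (horizontal distance between flask and mat below 0.07 m and height (world z) of flask below 0.012 m and angle between flask's own z axis and vertical below 0.12 rad and linear speed of flask below 0.02 m/s and contact force between flask and the fingers below 0.05 N and x of ball in the frame of stand between -0.045 and 0.045 m and y of ball in the frame of stand between -0.108 and 0.09 m and z of ball in the frame of stand between 0.055 and 0.105 m), for 0.2 s.
4. the trough is tipped past level (value of joint trough above 0.16 rad).
5. the ball has rolled into the bin (x of ball in the frame of stand between -0.054 and 0.054 m and y of ball in the frame of stand between 0.085 and 0.222 m and z of ball in the frame of stand between 0.013 and 0.03 m), for 0.2 s.
At the end, for the whole second after the job is handed in: The ball lies at rest on the bin's floor; the flask lies flat (within 0.12 rad), same face up, on the mat with its origin within 70 mm of the mat's centre, released and still; the trough has swung back to within 0.04 rad of rest (all of step 5 and linear speed of ball below 0.05 m/s and horizontal distance between flask and mat below 0.07 m and height (world z) of flask below 0.012 m and angle between flask's own z axis and vertical below 0.12 rad and linear speed of flask below 0.02 m/s and contact force between flask and the fingers below 0.05 N and value of joint trough below 0.04 rad); the robot touches nothing.
It fails at once if the piston, filter or wrench is moved more than 25 mm (distance of any of piston, filter, wrench from where it was at the start of the episode above 0.025 m).
It also fails if it takes over 62 s, if anything falls off the work surface, if the arm or the gripper's body presses on something with over 40 N, if the wrist force passes 120 N, or if a joint passes its speed limit or range.

ROBOT

A 7-joint arm with a two-finger parallel gripper is mounted at the origin on the work surface. World frame = base frame: x ahead of the robot, y to its left, z up, the work surface at z = 0. Lengths are in m, angles in rad, forces in N, time in s.
With the tool pointing down it reaches from about 0.4 to 0.85 m from the base axis. Payload 4.4 kg.
Tool frame: the origin (TCP) lies on the centre line of the jaws, within the pads' length; the fingertips stand 19 mm ahead of it and the grasp point (between the pads) is the TCP (arm.nose_length is the distance from the TCP to the fingertips, in m); x points along the fingers, z is the direction in which the jaws open and shut, and the axes are right-handed (so a half turn about x gives the same grasp; the last joint's range is limited). The gripper opens to 94 mm and grips with 3 to 60 N. Pads are 16 mm wide; open, the fingers measure 119 mm over their backs; the gripper's body (75 mm by 177 mm) begins 78 mm behind the grasp point.
Start: joints at [1.278, 0.628, 0.038, 1.517, -0.027, 0.996, -0.02], TCP at [0.146, -0.633, 0.224] pointing down, gripper open.
Joint ranges: [-3.06, 3.06], [-0.37, 2.12], [-1.25, 1.32], [0.18, 2.47], [-1.1, 4.24], [0.23, 1.98], [-2.94, 2.94]. Speed limits (rad/s): [2.57, 2.57, 3.14, 3.14, 3.14, 3.14, 3.14].

INTERFACE

Orientations are given as a unit quaternion [w, x, y, z].
In Python, from plant import arm gives the robot as it stands.
- The arm moves only by the tool step_arm, never from a script. Its argument "plan" is a list of rows, each an object of numbers: "dx", "dy", "dz": the shift along the tool's x, y, z scaled (see below); "twist": the turn about the tool's x scaled (see below). A call has 1 to 12 rows; each row shifts and turns the pose as measured when the row begins, along the tool's axes as they then stand; what a row does not reach is not made up. The controller multiplies each number of a shift by 20 mm and each number of a turn by 6 degrees. A row lasts 1/12 s, in which the tool goes at most 41.7 mm and 7.16 degrees, less where a joint would pass 70% of its speed; a pose out of reach is approached as far as the arm can. A call with a number of a shift or a turn outside -1 to 1 is refused whole. A call with a gripper value outside its range is refused whole. "jaw" is the closure, from 0 (fully open) to 1 (shut), set as the call begins (left out, the last holds). The fingers move at their own pace and stop on an object; "grip_force" is the grip in N (left out, the last holds). Time passes only in rows, so rows that do not move let the fingers close. It gives the time, the measured TCP pose, the force and the opening at its end, in the units of the state.
- arm.read_state(): the state, without advancing time (a new reading comes with each control period).
- arm.grab_frame(name): name is "scene" or "side" or "wrist"; returns a dict with "img" (480x640x3 uint8, red, green, blue), "z_map" (480x640 float32, m along the optical axis (not along the pixel's ray), 0 where there is no reading), "vfov" (degrees; the focal length in pixels is half the picture's height over the tangent of half this angle, whatever the lens; pixels are square), "cx", "cy" (the principal point, pixels), "camera_from_world" (4x4, takes a point from world to camera coordinates); the wrist camera has in their place "T_tool_cam" (4x4, takes a point from camera to tool coordinates, whose origin is the TCP and whose axes are the tool frame's). Camera axes: x right, y up, looking along -z (the intrinsics and any distortion apply to the point x, -y, -z); pixel columns grow to the right and rows downward; lengths in m; the calibration is good to about 2 mm. A picture is of the moment at which its call begins: read the wrist's pose just before it.
- arm.finish_job(): hands the job in, once; it reports no verdict.
The state is a dict: "t": time; "joint_pos": joint angles; "qvel": joint speeds; "tau": joint torques, N m; "ee_pos": TCP position; "tool_rot": TCP orientation; "contact_force": force on the tool from outside, world axes, zero at the start; "ft_torque": the same for the moment, N m; "grip_width": finger opening in m.
Only numpy, scipy, OpenCV 4.12 (cv2) and the standard library are available. Lean on these libraries where they do the work, as an engineer would, in place of code of your own. Each camera call takes 0.05 s, during which the arm holds its last target.

## Working session

There is one attempt and no reset: what is moved stays moved. The work goes in short steps, Python scripts to look and compute and a tool call to move; the robot and the scene stay as the last step left them, time stands still between calls to the robot, and variables do not carry over. Pictures are saved under pics/ and viewed, and the job is handed in when it is done.

Besides the shell and the picture viewer there is one more tool, called as name(argument=value, ...) on one line, values as JSON. step_arm: Moves the arm, as the interface text tells. Its arguments: {"type":"object","properties":{"plan":{"type":"array"},"jaw":{"type":"number"},"grip_force":{"type":"number"}},"required":["plan"]}

```bash
mkdir -p pics; ls
cat > h.py <<'E'
import numpy as np,cv2
from plant import arm
from scipy.spatial.transform import Rotation as R
def rot(q): return R.from_quat([q[1],q[2],q[3],q[0]]).as_matrix()
def K(f):
    F=f["img"].shape[0]/2/np.tan(np.radians(f["vfov"])/2); return F
def T_wc(f,st=None):
    if "camera_from_world" in f: return np.linalg.inv(np.array(f["camera_from_world"]))
    T=np.eye(4);T[:3,:3]=rot(st["tool_rot"]);T[:3,3]=st["ee_pos"]
    return T@np.array(f["T_tool_cam"])
def ray(f,u,v,T):
    F=K(f); d=np.array([(u-f["cx"])/F,-(v-f["cy"])/F,-1.0]); return T[:3,3],T[:3,:3]@d
def onz(f,u,v,z,T):
    o,d=ray(f,u,v,T); return o+d*(z-o[2])/d[2]
def dep(f,u,v,T):
    o,d=ray(f,u,v,T); return o+d*float(f["z_map"][int(v),int(u)])
def proj(f,p,T):
    c=np.linalg.inv(T)@np.append(p,1); F=K(f); return f["cx"]+F*c[0]/-c[2], f["cy"]-F*c[1]/-c[2]
def cloud(f,T):
    v,u=np.mgrid[:480,:640]; F=K(f); d=np.stack([(u-f["cx"])/F,-(v-f["cy"])/F,-np.ones_like(u,float)],-1)
    return (d*f["z_map"][...,None])@T[:3,:3].T+T[:3,3]
E
python3 - <<'E'
from h import *
st=arm.read_state(); print(st)
for n in ["scene","side","wrist"]:
    f=arm.grab_frame(n); print(n,f.keys(),f["vfov"],f["cx"],f["cy"]); 
    for k in f:
        if k not in("img","z_map"):print(k,f[k])
    cv2.imwrite(f"pics/{n}0.png",f["img"][:,:,::-1])
    import pickle; pickle.dump((st,f),open(f"{n}0.pkl","wb"))
E
```

```text
pics
{'t': 0.0, 'joint_pos': array([ 1.27819681,  0.62931716,  0.0384246 ,  1.51830111, -0.02698228,
        0.9963011 , -0.02000376]), 'qvel': array([-0.0001476 , -0.00027435, -0.00038585,  0.00118232,  0.00027445,
       -0.00042071, -0.00125079]), 'tau': array([-6.13997108e-04, -5.49724782e+01,  1.14283606e+00, -1.86628640e+01,
       -5.23570064e-02,  2.37805786e-02,  1.99605038e-04]), 'ee_pos': array([ 0.14605929, -0.632763  ,  0.22359394]), 'tool_rot': array([ 0.55286531,  0.4405951 ,  0.55387768, -0.43981294]), 'contact_force': array([-0.39105121,  0.53412887, -0.46517092]), 'ft_torque': array([ 0.04374314,  0.02876132, -0.02861341]), 'grip_width': 0.09398257841814181}
scene dict_keys(['img', 'z_map', 'vfov', 'cx', 'cy', 'camera_from_world']) 57.71554514606824 316.66501457458304 235.75877180273355
vfov 57.71554514606824
cx 316.66501457458304
cy 235.75877180273355
camera_from_world [[ 0.54600641  0.83777122 -0.00404785 -0.22393609]
 [-0.6830091   0.44792981  0.576938    0.35914486]
 [ 0.48515521 -0.31224713  0.81677791 -1.3747618 ]
 [ 0.          0.          0.          1.     
[... 194 characters left out ...]
301249
camera_from_world [[-0.99702959 -0.07518511  0.01670921  0.56387745]
 [ 0.05042748 -0.47326309  0.87947661 -0.17131342]
 [-0.0582157   0.87770681  0.4756487  -1.16035268]
 [ 0.          0.          0.          1.        ]]
wrist dict_keys(['img', 'z_map', 'vfov', 'cx', 'cy', 'T_tool_cam']) 63.67010101617006 320.05668964969976 240.97725010694225
vfov 63.67010101617006
cx 320.05668964969976
cy 240.97725010694225
T_tool_cam [[-4.48347085e-04  2.54917132e-01 -9.66962799e-01 -1.61289148e-01]
 [ 1.27193380e-03  9.66962259e-01  2.54916400e-01  7.47534602e-02]
 [ 9.99999091e-01 -1.11562164e-03 -7.57772427e-04  6.80625080e-04]
 [ 0.00000000e+00  0.00000000e+00  0.00000000e+00  1.00000000e+00]]
```

View pics/scene0.png

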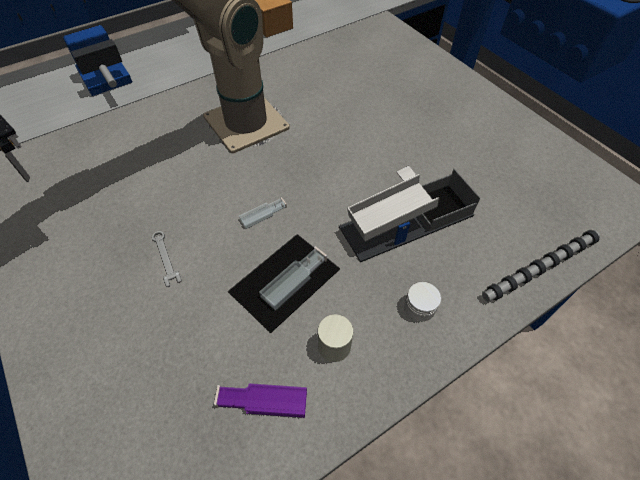

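View pics/side0.png

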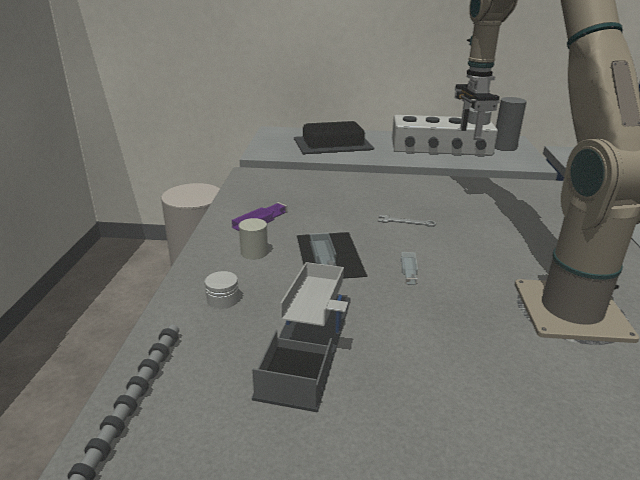

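View pics/wrist0.png

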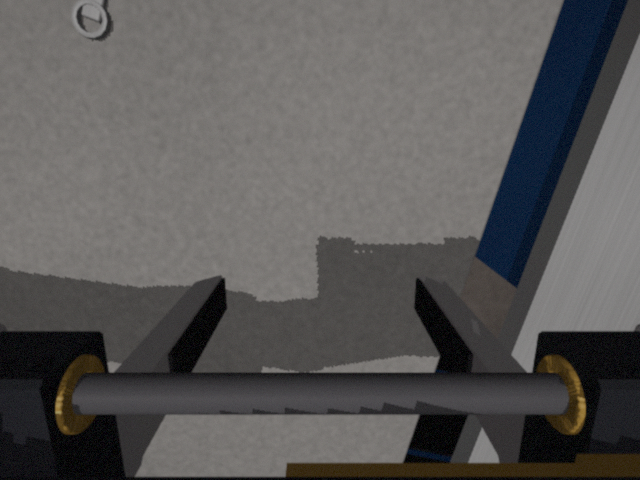

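Candidates for the flask, in scene pixels:
- Large clear one on the black mat, at about (290,280).
- Small clear one at about (263,213).
- Purple one at about (262,400).

The description excludes the purple one and asks for the larger of the rest, so I mean the clear one on the mat. I'll confirm that with an enlarged crop and then measure.

Run:
```python
from h import *; import pickle
st,f=pickle.load(open("scene0.pkl","rb")); T=T_wc(f)
im=f["img"][:,:,::-1]
c=cv2.resize(im[180:340,220:345],None,fx=4.8,fy=3.6*1.33*1.0,interpolation=cv2.INTER_CUBIC); 
c=cv2.resize(im[185:335,220:345],None,fx=4,fy=4,interpolation=cv2.INTER_CUBIC);cv2.imwrite("pics/cropA.png",c)
c=cv2.resize(im[155:265,330:485],None,fx=5,fy=5,interpolation=cv2.INTER_CUBIC);cv2.imwrite("pics/cropB.png",c)
C=cloud(f,T)
for n,(u,v) in dict(flaskL=(263,213),mat=(245,290),fl=(285,285),pist=(424,297),filt=(335,330),wr=(167,260),tabu=(406,174)).items(): print(n,C[v,u].round(3), onz(f,u,v,0.03,T).round(3))
# mat mask
m=(im.max(2)<35).astype(np.uint8); m[:, :200]=0;m[:220]=0;m[340:]=0;m[:,345:]=0
cs,_=cv2.findContours(m,cv2.RETR_EXTERNAL,2); cc=max(cs,key=cv2.contourArea)
hull=cv2.convexHull(cc)
P=np.array([onz(f,*p[0],0.004,T)[:2] for p in hull]).astype(np.float32)
print("mat",cv2.contourArea(hull),cv2.minAreaRect(P))
```

```text
flaskL [ 0.364 -0.137  0.018] [ 0.373 -0.141  0.03 ]
mat [ 0.533 -0.281  0.007] [ 0.546 -0.284  0.03 ]
fl [ 0.586 -0.202  0.032] [ 0.585 -0.201  0.03 ]
pist [0.791 0.033 0.055] [0.784 0.046 0.03 ]
filt [ 0.758 -0.182  0.088] [ 0.739 -0.167  0.03 ]
wr [ 0.354 -0.403  0.006] [ 0.372 -0.403  0.03 ]
tabu [0.528 0.188 0.121] [0.469 0.256 0.03 ]
mat 5156.0 ((0.5593266487121582, -0.18862062692642212), (0.14777739346027374, 0.22828714549541473), 12.890649795532227)
```

Run:
```python
from h import *; import pickle
st,f=pickle.load(open("scene0.pkl","rb")); T=T_wc(f)
C=cloud(f,T)
# trough/stand: points near
sel=(C[...,2]>0.07)&(C[...,0]>0.2)&(C[...,0]<0.8)&(C[...,1]>0.0)&(C[...,1]<0.6)&(f["z_map"]>0)
v,u=np.nonzero(sel); print(len(v),u.min(),u.max(),v.min(),v.max())
for n,(a,b) in dict(t1=(398,168),t2=(412,170),t3=(417,177)).items(): print(C[b,a].round(3))
```

```text
2909 347 479 166 238
[0.421 0.273 0.002]
[0.525 0.209 0.121]
[0.546 0.209 0.114]
```

View pics/cropA.png

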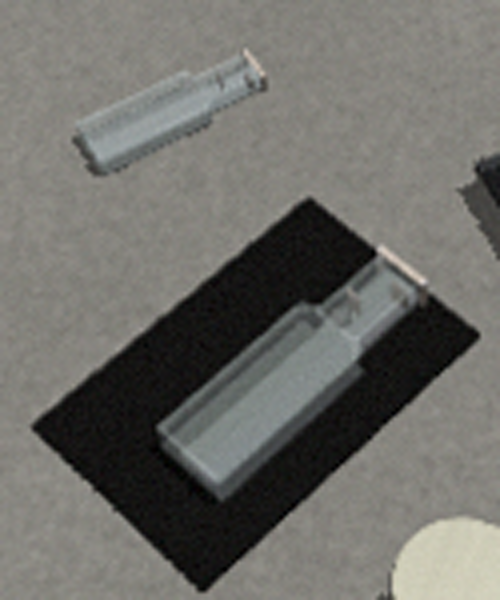

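View pics/cropB.png

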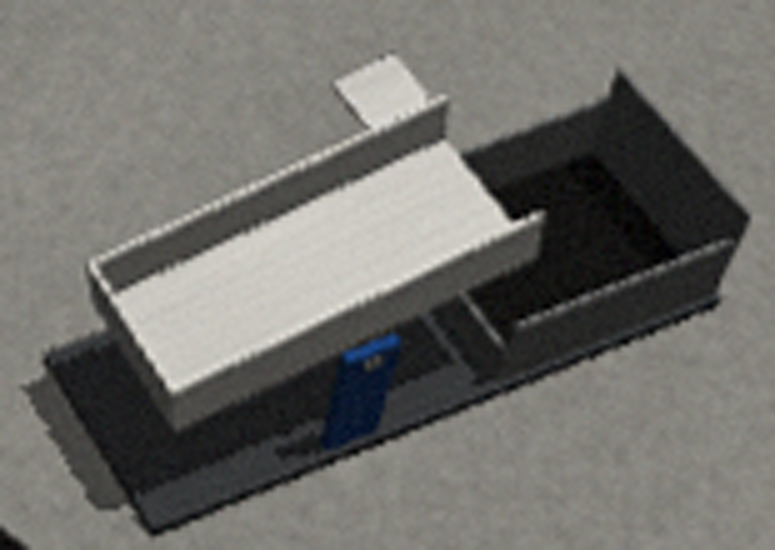

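The crop confirms the choice: the large clear flask lies on the black mat, mouth rim at crop (403,265), ribs at (345,305) and (405,295). The small one on the bare bench and the purple one stay untouched. Next I'll get accurate poses from the depth and corner points.

Run:
```python
from h import *; import pickle
for n in ["scene","side"]:
    st,f=pickle.load(open(n+"0.pkl","rb")); T=T_wc(f); C=cloud(f,T); im=f["img"]
    print(n)
    X,Y,Z=C[...,0],C[...,1],C[...,2]
    sel=(Z>0.024)&(Z<0.045)&(abs(X-.56)<.12)&(abs(Y+.19)<.13)&(f["z_map"]>0)
    P=C[sel]; print("flask",len(P),np.median(P[:,2]),cv2.minAreaRect(P[:,:2].astype(np.float32)))
    # rim
    hsv=cv2.cvtColor(im,cv2.COLOR_RGB2HSV)
    # filter/piston
    for nm,c,zr in [("filt",(.755,-.18),(.075,.1)),("pist",(.79,.03),(.045,.07)),("trtop",(.6,.12),(.085,.13))]:
        r=.07 if nm!="trtop" else .17
        s=(abs(X-c[0])<r)&(abs(Y-c[1])<r)&(Z>zr[0])&(Z<zr[1])&(f["z_map"]>0)
        Q=C[s]
        if len(Q)>10: print(nm,len(Q),np.median(Q[:,2]),cv2.minAreaRect(Q[:,:2].astype(np.float32)),Q.min(0),Q.max(0))
    if n=="scene":
        for u,v in [(360,261.4),(339.6,226),(473.6,215)]: print("base",onz(f,u,v,.008,T))
        # tab corners crop (392,55),(335,82),(372,128),(430,98)
        for u,v in [(392,55),(335,82),(372,128)]: print("tab",onz(f,330+u/5,155+v/5,.119,T))
        for u,v in [(376,248),(427,282),(160,432),(222,498),(313,300),(365,370)]: print("rim/fl",onz(f,220+u/4,185+v/4,.03 if u<300 or v>290 and u!=427 else .028,T))
        m=(im.max(2)<35).astype(np.uint8)
        for u,v in [(310,198),(480,335),(203,590),(34,428)]: print("matc",onz(f,220+u/4,185+v/4,.004,T))
```

```text
scene
flask 1377 0.02957770162090756 ((0.5706279277801514, -0.16637900471687317), (0.0539303719997406, 0.18135780096054077), 13.246390342712402)
filt 970 0.0852113993197583 ((0.7579911947250366, -0.1818888932466507), (0.06902088224887848, 0.07225501537322998), 56.78890609741211) [ 0.72252756 -0.2177037   0.07573479] [ 0.79381214 -0.14671172  0.08986761]
pist 798 0.055212065281899536 ((0.7885014414787292, 0.03504558280110359), (0.07116830348968506, 0.07153645157814026), 49.84003448486328) [ 0.75333398 -0.00140972  0.045017  ] [0.82445571 0.07112639 0.06115558]
trtop 1565 0.09569995688428212 ((0.5642629861831665, 0.11263631284236908), (0.21046163141727448, 0.12566082179546356), 88.25633239746094) [0.50373846 0.00625043 0.08500714] [0.62957882 0.21834809 0.12546347]
base [ 0.61840489 -0.00916786  0.008     ]
base [0.50258674 0.01067193 0.008     ]
base [0.66648496 0.32619733 0.008     ]
tab [0.50834735 0.21244506 0.119     ]
tab [0.50708314 0.17666005 0.119     ]
tab [0.54110298 0.17222663 0.119     ]
rim/fl [ 0.53246744 -0.08738181  0.028     ]
rim/fl [ 0.57008009 -0.07503259  0.028   
[... 428 characters left out ...]
310486), (0.05310990661382675, 0.17208540439605713), 13.290924072265625)
filt 372 0.08465809252826284 ((0.7551512122154236, -0.18072748184204102), (0.06923610717058182, 0.07631509751081467), 9.35372543334961) [ 0.71934619 -0.2202282   0.07508014] [ 0.7898618  -0.14344972  0.08853123]
pist 557 0.054550242945677674 ((0.7842377424240112, 0.03527958318591118), (0.07505998760461807, 0.07247777283191681), 78.85335540771484) [ 0.74982966 -0.0029416   0.04505265] [0.82067323 0.07513203 0.05845128]
trtop 1449 0.09235606133262009 ((0.5537145137786865, 0.11556486785411835), (0.20832565426826477, 0.1226198747754097), 82.1322250366211) [0.50065206 0.0051107  0.08500152] [0.62779875 0.21978001 0.1237446 ]
```

Run:
```python
from h import *
st=arm.read_state();print(rot(st["tool_rot"]).round(3)); print(st["t"])
```

```text
[[-0.     0.974  0.225]
 [ 0.001  0.225 -0.974]
 [-1.     0.    -0.001]]
0.15
```

step_arm(plan=[{"dz":-1},{"dz":-1},{"dz":-1},{"dz":-1},{"dz":-1},{"dz":-1}])

```text
schema error: expected keys dx, dy, dz, twist
```

```bash
cat > log.py <<'E'
from h import *
s=arm.read_state(); import json
Rm=rot(s["tool_rot"])
print("t",round(s["t"],2),"q",np.round(s["joint_pos"],3),"p",np.round(s["ee_pos"],4),"a",Rm[:,0].round(3),"y",Rm[:,1].round(3),"z",Rm[:,2].round(3),"F",np.round(s["contact_force"],1),"w",round(s["grip_width"],4))
open("log.txt","a").write(json.dumps({k:np.array(s[k]).tolist() for k in s})+"\n")
E
python3 log.py
```

```text
t 0.15 q [ 1.278  0.629  0.038  1.518 -0.027  0.996 -0.02 ] p [ 0.1461 -0.6329  0.2238] a [-0.     0.001 -1.   ] y [0.974 0.225 0.   ] z [ 0.225 -0.974 -0.001] F [-0.5  0.6  0.2] w 0.0939
```

step_arm(plan=[{"dz":-1},{"dz":-1},{"dz":-1},{"dz":-1},{"dz":-1},{"dz":-1}])

```text
schema error: expected keys dx, dy, dz, twist
```

```bash
python3 log.py
```

```text
t 0.15 q [ 1.278  0.629  0.038  1.518 -0.027  0.996 -0.02 ] p [ 0.1461 -0.6329  0.2238] a [-0.     0.001 -1.   ] y [0.974 0.225 0.   ] z [ 0.225 -0.974 -0.001] F [-0.5  0.6  0.2] w 0.0939
```

step_arm(plan=[{"dx":0,"dy":0,"dz":-1,"twist":0},{"dx":0,"dy":0,"dz":-1,"twist":0},{"dx":0,"dy":0,"dz":-1,"twist":0},{"dx":0,"dy":0,"dz":-1,"twist":0},{"dx":0,"dy":0,"dz":-1,"twist":0},{"dx":0,"dy":0,"dz":-1,"twist":0},{"dx":0,"dy":0,"dz":-1,"twist":0},{"dx":0,"dy":0,"dz":-1,"twist":0}])

```text
t: 0.82
ee_pos: [0.109, -0.4722, 0.2204]
tool_rot: [0.553, 0.441, 0.554, -0.44]
contact_force: [-0.8, -0.3, -0.1]
grip_width: 0.0942
```

```bash
python3 log.py
```

```text
t 0.82 q [ 1.261  0.401  0.035  1.969 -0.019  0.774 -0.038] p [ 0.109  -0.4722  0.2204] a [-0.001  0.003 -1.   ] y [ 0.974  0.225 -0.   ] z [ 0.225 -0.974 -0.003] F [-0.8 -0.3 -0.1] w 0.0942
```

step_arm(plan=[{"dx":0,"dy":0,"dz":-1,"twist":0},{"dx":0,"dy":0,"dz":-1,"twist":0},{"dx":0,"dy":0,"dz":-1,"twist":0},{"dx":0,"dy":0,"dz":-1,"twist":0}])

```text
t: 1.15
ee_pos: [0.0898, -0.3895, 0.2202]
tool_rot: [0.552, 0.441, 0.555, -0.439]
contact_force: [0.7, 0.2, 0.5]
grip_width: 0.0937
```

```bash
python3 log.py
```

```text
t 1.15 q [ 1.248  0.287  0.033  2.169 -0.014  0.69  -0.053] p [ 0.0898 -0.3895  0.2202] a [-0.001  0.004 -1.   ] y [ 0.974  0.225 -0.   ] z [ 0.225 -0.974 -0.004] F [0.7 0.2 0.5] w 0.0937
```

step_arm(plan=[{"dx":0,"dy":0,"dz":-1,"twist":0},{"dx":0,"dy":0,"dz":-1,"twist":0},{"dx":0,"dy":0,"dz":-1,"twist":0},{"dx":0,"dy":0,"dz":-1,"twist":0},{"dx":0,"dy":0,"dz":-1,"twist":0}])

```text
t: 1.57
ee_pos: [0.0659, -0.2865, 0.2204]
tool_rot: [0.552, 0.441, 0.555, -0.439]
contact_force: [-0.2, 0.3, 0.9]
grip_width: 0.0939
```

```bash
python3 log.py
```

```text
t 1.57 q [ 1.226  0.135  0.026  2.397 -0.006  0.615 -0.087] p [ 0.0659 -0.2865  0.2204] a [-0.001  0.004 -1.   ] y [ 0.974  0.225 -0.   ] z [ 0.225 -0.974 -0.005] F [-0.2  0.3  0.9] w 0.0939
```

step_arm(plan=[{"dx":0,"dy":0,"dz":-1,"twist":0},{"dx":0,"dy":0,"dz":-1,"twist":0}])

```text
t: 1.73
ee_pos: [0.0585, -0.2513, 0.2211]
tool_rot: [0.552, 0.441, 0.556, -0.438]
contact_force: [-0.0, -0.2, 0.5]
grip_width: 0.0939
```

```bash
python3 log.py
```

```text
t 1.73 q [ 1.359  0.081 -0.136  2.461  0.018  0.608 -0.131] p [ 0.0585 -0.2513  0.2211] a [-0.002  0.008 -1.   ] y [ 0.974  0.228 -0.   ] z [ 0.228 -0.974 -0.008] F [-0.  -0.2  0.5] w 0.0939
```

step_arm(plan=[{"dx":0,"dy":0,"dz":-1,"twist":0},{"dx":0,"dy":0,"dz":-1,"twist":0}])

```text
t: 1.9
ee_pos: [0.0569, -0.2433, 0.2227]
tool_rot: [0.551, 0.443, 0.558, -0.435]
contact_force: [-0.1, -0.7, 0.1]
grip_width: 0.0942
```

```bash
python3 log.py
```

```text
t 1.9 q [ 1.675  0.08  -0.47   2.462  0.052  0.623 -0.177] p [ 0.0569 -0.2433  0.2227] a [-0.     0.016 -1.   ] y [0.973 0.229 0.004] z [ 0.229 -0.973 -0.015] F [-0.1 -0.7  0.1] w 0.0942
```

step_arm(plan=[{"dx":0,"dy":0,"dz":-1,"twist":0},{"dx":0,"dy":0,"dz":-1,"twist":0}])

```text
t: 2.07
ee_pos: [0.0549, -0.2348, 0.2252]
tool_rot: [0.549, 0.446, 0.559, -0.432]
contact_force: [-0.4, 0.2, 1.0]
grip_width: 0.0938
```

```bash
python3 log.py
```

```text
t 2.07 q [ 1.978  0.082 -0.786  2.464  0.08   0.643 -0.211] p [ 0.0549 -0.2348  0.2252] a [ 0.002  0.024 -1.   ] y [0.973 0.229 0.007] z [ 0.229 -0.973 -0.023] F [-0.4  0.2  1. ] w 0.0938
```

Only shifts and a turn about the vertical are commandable, and pushing at the reach limit barely tilts the tool. So the plan is:
- Grip the flask lightly behind its balance point and lift the tail, so it pitches mouth-down in the jaws.
- Clamp it hard.
- Use brisk sideways rocking to throw the ball past each rib.

Now to the flask.

step_arm(plan=[{"dx":0,"dy":1,"dz":0.2,"twist":0},{"dx":0,"dy":1,"dz":0.2,"twist":0},{"dx":0,"dy":1,"dz":0.2,"twist":0},{"dx":0,"dy":1,"dz":0.2,"twist":0},{"dx":0,"dy":1,"dz":0.2,"twist":0},{"dx":0,"dy":1,"dz":0.2,"twist":0},{"dx":0,"dy":1,"dz":0.2,"twist":0},{"dx":0,"dy":1,"dz":0.2,"twist":0},{"dx":0,"dy":1,"dz":0.2,"twist":0},{"dx":0,"dy":1,"dz":0.2,"twist":0}])

```text
t: 2.9
ee_pos: [0.2518, -0.2384, 0.2249]
tool_rot: [0.535, 0.461, 0.547, -0.449]
contact_force: [-1.4, -0.1, 0.1]
grip_width: 0.0943
```

```bash
python3 log.py
```

```text
t 2.9 q [ 1.366  0.287 -0.835  2.253  0.291  0.729 -1.068] p [ 0.2518 -0.2384  0.2249] a [-0.002  0.024 -1.   ] y [0.985 0.173 0.002] z [ 0.173 -0.985 -0.024] F [-1.4 -0.1  0.1] w 0.0943
```

step_arm(plan=[{"dx":0,"dy":1,"dz":0.1,"twist":-0.2},{"dx":0,"dy":1,"dz":0.1,"twist":0},{"dx":0,"dy":1,"dz":0.1,"twist":0},{"dx":0,"dy":1,"dz":0.1,"twist":0},{"dx":0,"dy":1,"dz":0.1,"twist":0},{"dx":0,"dy":1,"dz":0.1,"twist":0},{"dx":0,"dy":1,"dz":0.1,"twist":0},{"dx":0,"dy":1,"dz":0.1,"twist":0},{"dx":0,"dy":1,"dz":0.1,"twist":0},{"dx":0,"dy":1,"dz":0.1,"twist":0},{"dx":0,"dy":1,"dz":0.1,"twist":0},{"dx":0,"dy":1,"dz":0.1,"twist":0}])

```text
t: 3.9
ee_pos: [0.5019, -0.2146, 0.2219]
tool_rot: [0.538, 0.454, 0.554, -0.445]
contact_force: [0.1, -0.3, 0.6]
grip_width: 0.0939
```

step_arm(plan=[{"dx":0,"dy":0.8,"dz":0.1,"twist":-0.2},{"dx":0,"dy":0.8,"dz":0.1,"twist":-0.5},{"dx":0,"dy":0,"dz":0,"twist":-1},{"dx":0,"dy":0,"dz":0,"twist":-1},{"dx":0,"dy":0,"dz":0,"twist":-1},{"dx":0,"dy":0,"dz":0,"twist":-1},{"dx":0,"dy":0,"dz":0,"twist":-1},{"dx":0,"dy":0,"dz":0,"twist":-1},{"dx":0,"dy":0,"dz":0,"twist":-1},{"dx":0,"dy":0,"dz":0,"twist":-1},{"dx":0,"dy":0,"dz":0,"twist":-1},{"dx":0,"dy":0,"dz":0,"twist":-1}])

```text
t: 4.9
ee_pos: [0.5388, -0.2108, 0.2178]
tool_rot: [0.699, 0.081, 0.708, -0.063]
contact_force: [-0.7, 0.6, -0.9]
grip_width: 0.0941
```

```bash
python3 log.py
```

```text
t 4.9 q [ 0.933  0.738 -1.028  1.693  0.663  1.124 -0.492] p [ 0.5388 -0.2108  0.2178] a [-0.011  0.026 -1.   ] y [0.202 0.979 0.023] z [ 0.979 -0.202 -0.016] F [-0.7  0.6 -0.9] w 0.0941
```

step_arm(plan=[{"dx":0.5,"dy":0,"dz":1,"twist":-1},{"dx":0.5,"dy":-0.1,"dz":0.9,"twist":-1},{"dx":0.5,"dy":-0.2,"dz":0,"twist":-1},{"dx":0,"dy":0,"dz":0,"twist":-1},{"dx":0,"dy":0,"dz":0,"twist":-0.2},{"dx":0,"dy":0,"dz":0,"twist":0}])

```text
t: 5.4
ee_pos: [0.5757, -0.224, 0.1833]
tool_rot: [0.697, -0.081, 0.705, 0.101]
contact_force: [-0.4, 0.3, -0.2]
grip_width: 0.0943
```

```bash
python3 log.py
python3 - <<'E'
from h import *; import pickle
st=arm.read_state(); f=arm.grab_frame("wrist"); T=T_wc(f,st); pickle.dump((st,f),open("w1.pkl","wb"))
im=f["img"][:,:,::-1].copy(); cv2.imwrite("pics/w1.png",im)
C=cloud(f,T); Z=C[...,2]
s=(Z>.024)&(Z<.036)&(abs(C[...,0]-.57)<.1)&(abs(C[...,1]+.17)<.12)
P=C[s]; print(len(P),cv2.minAreaRect(P[:,:2].astype(np.float32)), P.min(0),P.max(0))
E
```

```text
t 5.4 q [ 0.918  0.872 -1.091  1.613  0.792  1.186 -0.094] p [ 0.5757 -0.224   0.1833] a [-0.015  0.026 -1.   ] y [-0.254  0.967  0.029] z [ 0.967  0.255 -0.008] F [-0.4  0.3 -0.2] w 0.0943
12770 ((0.5720094442367554, -0.16645944118499756), (0.05249374732375145, 0.180183544754982), 13.7871732711792) [ 0.53280959 -0.25960596  0.02402535] [ 0.61780189 -0.07522518  0.03355808]
```

View pics/w1.png

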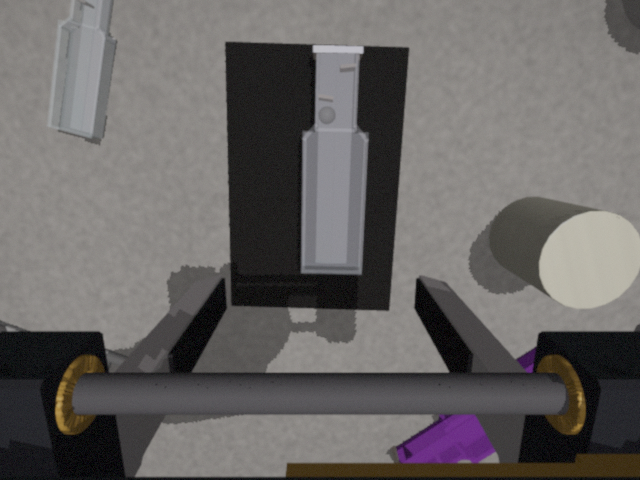

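The wrist view shows the flask on the mat: ball at (327,115) behind rib1 (326,99) on the left, +y, side, and rib2 at (347,68) on the right. Going down.

step_arm(plan=[{"dx":1,"dy":0.1,"dz":0.3,"twist":0.2},{"dx":1,"dy":0,"dz":0.3,"twist":0},{"dx":1,"dy":0,"dz":0,"twist":0},{"dx":1,"dy":0,"dz":0,"twist":0},{"dx":1,"dy":0,"dz":0,"twist":0},{"dx":0.7,"dy":0,"dz":0,"twist":0},{"dx":0,"dy":0,"dz":0,"twist":0}])

```text
t: 6.03
ee_pos: [0.5873, -0.217, 0.0652]
tool_rot: [0.699, -0.071, 0.706, 0.087]
contact_force: [-0.6, -0.3, -0.9]
grip_width: 0.094
```

```bash
python3 log.py
```

```text
t 6.03 q [ 0.845  1.006 -0.972  1.676  0.938  1.013 -0.235] p [ 0.5873 -0.217   0.0652] a [-0.011  0.021 -1.   ] y [-0.222  0.975  0.023] z [ 0.975  0.223 -0.006] F [-0.6 -0.3 -0.9] w 0.094
```

step_arm(plan=[{"dx":1,"dy":0,"dz":-0.15,"twist":-0.1},{"dx":0.9,"dy":0,"dz":0,"twist":0},{"dx":0,"dy":0,"dz":0,"twist":0}])

```text
t: 6.28
ee_pos: [0.5853, -0.2168, 0.0266]
tool_rot: [0.7, -0.075, 0.705, 0.09]
contact_force: [0.7, -0.2, -0.1]
grip_width: 0.0939
```

```bash
python3 log.py
python3 - <<'E'
from h import *
f=arm.grab_frame("side"); cv2.imwrite("pics/s1.png",cv2.resize(f["img"][200:300,270:390,::-1],None,fx=5,fy=5))
f=arm.grab_frame("scene"); cv2.imwrite("pics/c1.png",cv2.resize(f["img"][200:340,200:380,::-1],None,fx=4,fy=4))
E
```

```text
t 6.28 q [ 0.831  1.051 -0.935  1.697  0.994  0.958 -0.264] p [ 0.5853 -0.2168  0.0266] a [-0.009  0.02  -1.   ] y [-0.232  0.973  0.022] z [ 0.973  0.232 -0.004] F [ 0.7 -0.2 -0.1] w 0.0939
```

View pics/c1.png

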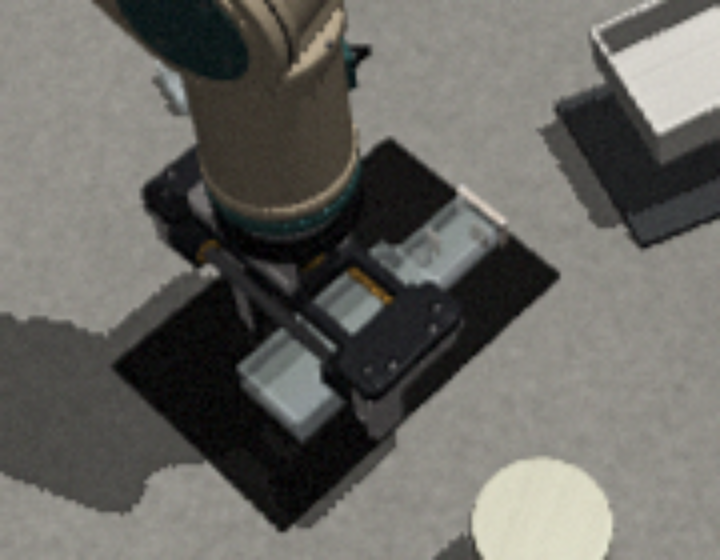

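The jaws straddle the body behind its middle. I'll close lightly, then raise the tail with the mouth left resting on the mat.

step_arm(plan=[{"dx":0,"dy":0,"dz":0,"twist":0},{"dx":0,"dy":0,"dz":0,"twist":0},{"dx":0,"dy":0,"dz":0,"twist":0},{"dx":0,"dy":0,"dz":0,"twist":0},{"dx":0,"dy":0,"dz":0,"twist":0},{"dx":0,"dy":0,"dz":0,"twist":0},{"dx":0,"dy":0,"dz":0,"twist":0},{"dx":0,"dy":0,"dz":0,"twist":0}], jaw=1, grip_force=3)

```text
t: 7.05
ee_pos: [0.5905, -0.2174, 0.0349]
tool_rot: [0.704, -0.076, 0.701, 0.088]
contact_force: [-0.1, -0.5, -0.9]
grip_width: 0.0525
```

```bash
python3 log.py
```

```text
t 7.05 q [ 0.833  1.041 -0.942  1.692  0.991  0.961 -0.262] p [ 0.5905 -0.2174  0.0349] a [ 0.002  0.018 -1.   ] y [-0.23   0.973  0.017] z [0.973 0.23  0.006] F [-0.1 -0.5 -0.9] w 0.0525
```

step_arm(plan=[{"dx":-0.4,"dy":0,"dz":0,"twist":0},{"dx":-0.4,"dy":0,"dz":0,"twist":0},{"dx":-0.4,"dy":0,"dz":0,"twist":0},{"dx":-0.4,"dy":0,"dz":0,"twist":0},{"dx":-0.4,"dy":0,"dz":0,"twist":0},{"dx":0,"dy":0,"dz":0,"twist":0}])

```text
t: 7.55
ee_pos: [0.5904, -0.2177, 0.0792]
tool_rot: [0.704, -0.076, 0.701, 0.089]
contact_force: [-0.4, -0.3, -0.2]
grip_width: 0.0518
```

```bash
python3 log.py
python3 - <<'E'
from h import *
f=arm.grab_frame("side"); cv2.imwrite("pics/s2.png",cv2.resize(f["img"][200:300,270:390,::-1],None,fx=5,fy=5))
f=arm.grab_frame("wrist"); cv2.imwrite("pics/w2.png",f["img"][:,:,::-1])
E
```

```text
t 7.55 q [ 0.853  0.988 -0.987  1.674  0.93   1.02  -0.222] p [ 0.5904 -0.2177  0.0792] a [ 0.002  0.018 -1.   ] y [-0.231  0.973  0.017] z [0.973 0.231 0.006] F [-0.4 -0.3 -0.2] w 0.0518
```

View pics/s2.png

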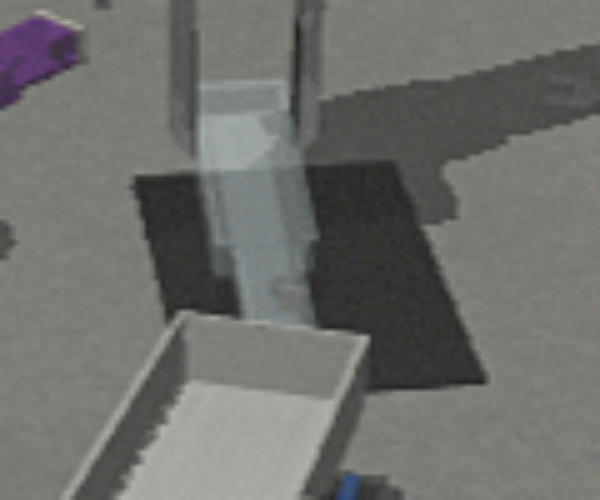

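View pics/w2.png

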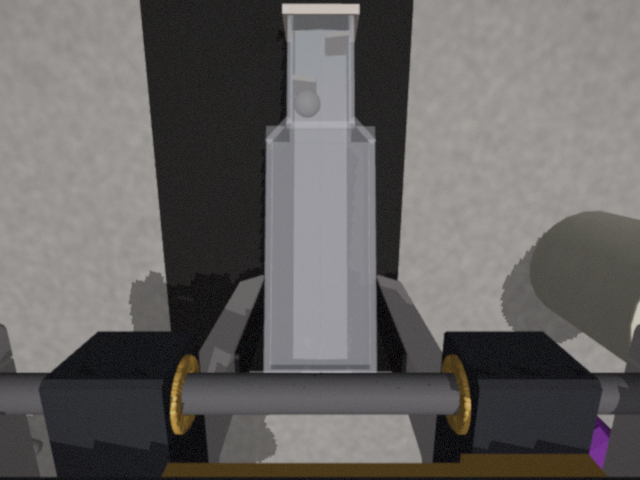

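```bash
cat > meas.py <<'E'
from h import *
import sys
def flaskpose(name=None,zoff=0):
    st=arm.read_state(); f=arm.grab_frame("wrist"); T=T_wc(f,st); C=cloud(f,T)
    if name: cv2.imwrite(name,f["img"][:,:,::-1])
    Rm=rot(st["tool_rot"]); L=(C-st["ee_pos"])@Rm   # tool coords
    y,z,x=L[...,1],L[...,2],L[...,0]
    s=(f["z_map"]>0)&(abs(z)<.018)&(y>.02)&(y<.07)&(x<.05)&(x>-.06)
    A=np.c_[y[s],z[s],np.ones(s.sum())]
    c=np.linalg.lstsq(A,x[s],rcond=None)[0]; r=x[s]-A@c; k=abs(r)<.004
    c=np.linalg.lstsq(A[k],x[s][k],rcond=None)[0]
    print("n",k.sum(),"pitch(mouth down +) deg",np.degrees(np.arctan(c[0])).round(2),"roll",np.degrees(np.arctan(c[1])).round(2),"top at tcp x=",c[2].round(4))
    s2=(f["z_map"]>0)&(abs(z)<.012)&(y>.1)&(y<.2)
    for yy in np.arange(.1,.18,.01):
        q=s2&(abs(y-yy)<.003)
        if q.sum(): print(round(yy,2),np.median(x[q]).round(4),np.median(C[...,2][q]).round(4))
    return st,f
if __name__=="__main__": flaskpose(sys.argv[1] if len(sys.argv)>1 else None)
E
python3 meas.py
```

```text
n 8430 pitch(mouth down +) deg 18.38 roll 0.13 top at tcp x= 0.0043
0.1 0.0413 0.0384
0.11 0.0441 0.0357
0.12 0.0475 0.0325
0.13 0.0508 0.0294
0.14 0.0524 0.0279
```

step_arm(plan=[{"dx":0,"dy":0,"dz":0,"twist":0},{"dx":0,"dy":0,"dz":0,"twist":0},{"dx":-0.3,"dy":0,"dz":0,"twist":0},{"dx":-0.6,"dy":0,"dz":0,"twist":0},{"dx":-1,"dy":0,"dz":0,"twist":0},{"dx":-1,"dy":0,"dz":0,"twist":0},{"dx":-1,"dy":0,"dz":0,"twist":0},{"dx":-1,"dy":0,"dz":0,"twist":0},{"dx":-0.6,"dy":0,"dz":0,"twist":0},{"dx":-0.2,"dy":0,"dz":0,"twist":0}], jaw=1, grip_force=45)

```text
t: 8.53
ee_pos: [0.5866, -0.2191, 0.1964]
tool_rot: [0.7, -0.075, 0.704, 0.091]
contact_force: [0.3, -0.2, -0.9]
grip_width: 0.0518
```

```bash
python3 log.py; python3 meas.py
```

```text
t 8.53 q [ 0.897  0.86  -1.089  1.584  0.779  1.204 -0.11 ] p [ 0.5866 -0.2191  0.1964] a [-0.009  0.021 -1.   ] y [-0.233  0.972  0.023] z [ 0.972  0.234 -0.003] F [ 0.3 -0.2 -0.9] w 0.0518
n 8430 pitch(mouth down +) deg 18.41 roll 0.15 top at tcp x= 0.0043
0.1 0.0412 0.1574
0.11 0.0441 0.1548
0.12 0.0474 0.1517
0.13 0.0507 0.1487
0.14 0.0524 0.1471
```

The pitch is locked at 18.4° mouth down and the flask is lifted. Moving over the trough's low end.

step_arm(plan=[{"dx":0,"dy":0,"dz":0,"twist":0.6},{"dx":0,"dy":0,"dz":0,"twist":0.9},{"dx":0,"dy":0,"dz":0,"twist":0.9},{"dx":0,"dy":0,"dz":0,"twist":0.9},{"dx":0,"dy":0.5,"dz":-0.2,"twist":0.2},{"dx":0,"dy":0.9,"dz":-0.4,"twist":0},{"dx":0,"dy":0.9,"dz":-0.4,"twist":0},{"dx":0,"dy":0.9,"dz":-0.4,"twist":0},{"dx":0,"dy":0.9,"dz":-0.4,"twist":0},{"dx":0,"dy":0.9,"dz":-0.4,"twist":0},{"dx":0,"dy":0.5,"dz":-0.2,"twist":0},{"dx":0,"dy":0.2,"dz":0,"twist":0}])

```text
t: 9.58
ee_pos: [0.5471, -0.0983, 0.1885]
tool_rot: [0.695, 0.061, 0.715, -0.048]
contact_force: [-0.0, -0.4, -1.2]
grip_width: 0.0512
```

```bash
python3 log.py; python3 meas.py pics/w3.png
```

```text
t 9.58 q [ 0.738  0.745 -1.009  1.777  0.69   1.054 -0.682] p [ 0.5471 -0.0983  0.1885] a [-0.027  0.021 -0.999] y [0.154 0.988 0.017] z [ 0.988 -0.154 -0.03 ] F [-0.  -0.4 -1.2] w 0.0512
n 8516 pitch(mouth down +) deg 18.4 roll 0.2 top at tcp x= 0.0042
0.1 0.0412 0.149
0.11 0.044 0.1464
0.12 0.0473 0.1432
0.13 0.0506 0.1401
0.14 0.0521 0.1387
0.16 0.1208 0.0704
```

View pics/w3.png

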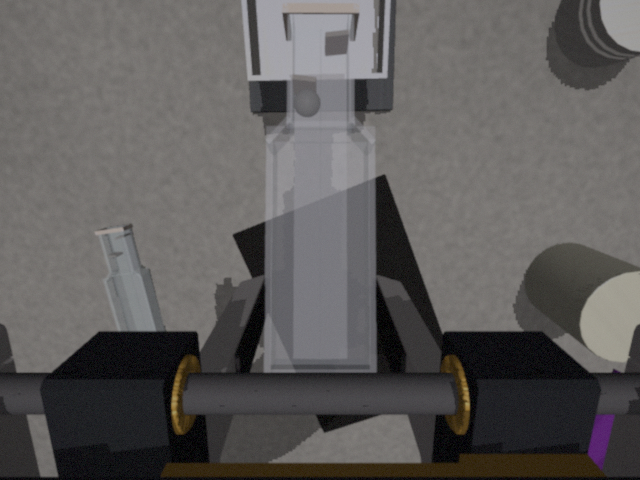

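The ball (306,102) is still behind rib1, and the rim is over the trough's low end. First throw: swing quickly towards the -y side, then stop dead.

step_arm(plan=[{"dx":-0.4,"dy":0.5,"dz":-0.4,"twist":-0.4},{"dx":0,"dy":0.3,"dz":-0.5,"twist":-0.5},{"dx":0,"dy":0,"dz":-0.3,"twist":-0.3},{"dx":0,"dy":0,"dz":0,"twist":0},{"dx":0,"dy":0,"dz":1,"twist":1},{"dx":0,"dy":0,"dz":0.4,"twist":0.4},{"dx":0,"dy":0,"dz":0,"twist":0},{"dx":0,"dy":0,"dz":0,"twist":0},{"dx":0,"dy":0,"dz":0,"twist":0}])

```text
t: 10.38
ee_pos: [0.5547, -0.0842, 0.1983]
tool_rot: [0.694, 0.068, 0.714, -0.055]
contact_force: [0.5, 0.2, -2.1]
grip_width: 0.0517
```

```bash
python3 log.py; python3 meas.py pics/w4.png
```

```text
t 10.38 q [ 0.708  0.737 -1.008  1.754  0.673  1.074 -0.709] p [ 0.5547 -0.0842  0.1983] a [-0.026  0.02  -0.999] y [0.173 0.985 0.016] z [ 0.985 -0.173 -0.03 ] F [ 0.5  0.2 -2.1] w 0.0517
n 8504 pitch(mouth down +) deg 18.42 roll 0.1 top at tcp x= 0.0042
0.1 0.0411 0.1588
0.11 0.0439 0.1561
0.12 0.0473 0.1529
0.13 0.0506 0.1498
0.14 0.0523 0.1481
0.16 0.1279 0.073
```

View pics/w4.png

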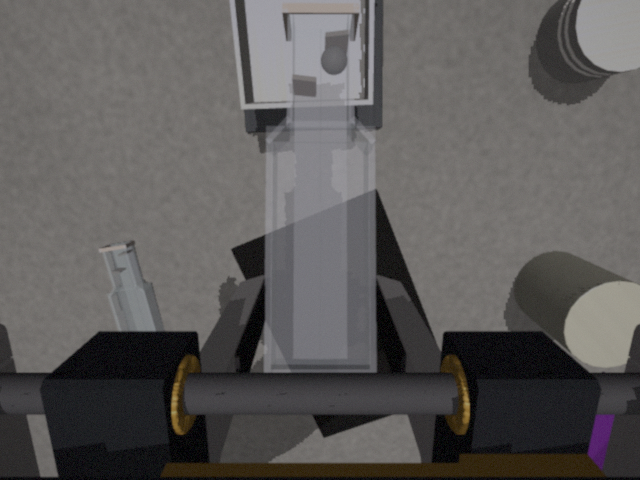

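First throw worked: the ball is now past rib1, resting behind rib2 at (334,62) on the right. Mirror throw next.

step_arm(plan=[{"dx":0,"dy":0,"dz":0.3,"twist":0.3},{"dx":0,"dy":0,"dz":0.4,"twist":0.4},{"dx":0,"dy":0,"dz":0.1,"twist":0.1},{"dx":0,"dy":0,"dz":0,"twist":0},{"dx":0,"dy":0,"dz":-1,"twist":-1},{"dx":0,"dy":0,"dz":-0.4,"twist":-0.4},{"dx":0,"dy":0,"dz":0,"twist":0},{"dx":0,"dy":0,"dz":0,"twist":0},{"dx":0,"dy":0,"dz":0,"twist":0},{"dx":0,"dy":0,"dz":0,"twist":0}])

```text
t: 11.27
ee_pos: [0.5423, -0.0818, 0.1985]
tool_rot: [0.696, 0.046, 0.716, -0.033]
contact_force: [0.1, 0.6, -1.0]
grip_width: 0.0516
```

```bash
python3 log.py; python3 meas.py pics/w5.png
```

```text
t 11.27 q [ 0.726  0.728 -1.029  1.786  0.68   1.066 -0.667] p [ 0.5423 -0.0818  0.1985] a [-0.027  0.02  -0.999] y [0.112 0.994 0.017] z [ 0.993 -0.111 -0.03 ] F [ 0.1  0.6 -1. ] w 0.0516
n 8513 pitch(mouth down +) deg 18.4 roll 0.15 top at tcp x= 0.0042
0.1 0.0412 0.1591
0.11 0.0439 0.1565
0.12 0.0472 0.1534
0.13 0.0506 0.1501
0.14 0.0522 0.1488
0.16 0.1273 0.0739
```

View pics/w5.png

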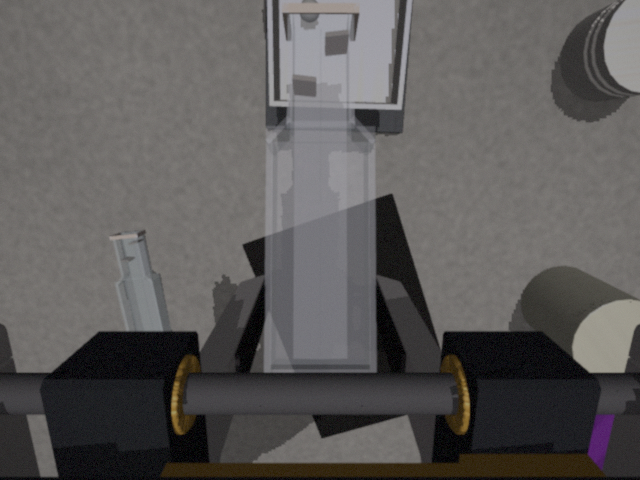

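The ball (309,10) is passing the rim. I'll wait and look.

step_arm(plan=[{"dx":0,"dy":0,"dz":0,"twist":0},{"dx":0,"dy":0,"dz":0,"twist":0},{"dx":0,"dy":0,"dz":0,"twist":0},{"dx":0,"dy":0,"dz":0,"twist":0},{"dx":0,"dy":0,"dz":0,"twist":0},{"dx":0,"dy":0,"dz":0,"twist":0}])

```text
t: 11.82
ee_pos: [0.5437, -0.0818, 0.1985]
tool_rot: [0.696, 0.047, 0.716, -0.033]
contact_force: [-0.6, 0.6, -0.6]
grip_width: 0.0516
```

```bash
python3 log.py
python3 - <<'E'
from h import *
f=arm.grab_frame("side"); cv2.imwrite("pics/s3.png",cv2.resize(f["img"][200:360,250:390,::-1],None,fx=3.6,fy=3.6))
f=arm.grab_frame("wrist"); cv2.imwrite("pics/w6.png",f["img"][:240,:,::-1])
E
```

```text
t 11.82 q [ 0.725  0.73  -1.029  1.784  0.68   1.066 -0.668] p [ 0.5437 -0.0818  0.1985] a [-0.026  0.021 -0.999] y [0.114 0.993 0.017] z [ 0.993 -0.113 -0.029] F [-0.6  0.6 -0.6] w 0.0516
```

View pics/s3.png

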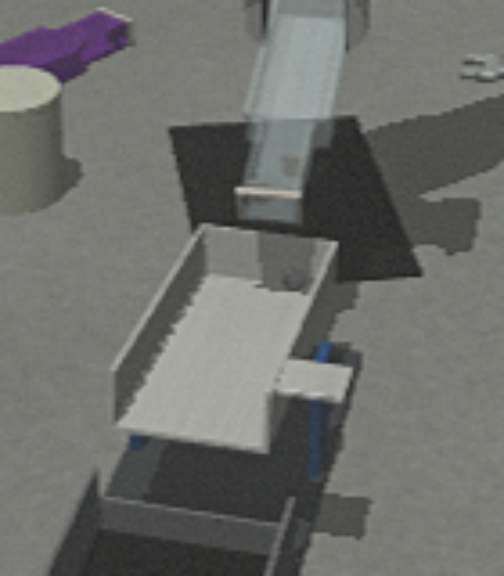

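View pics/w6.png

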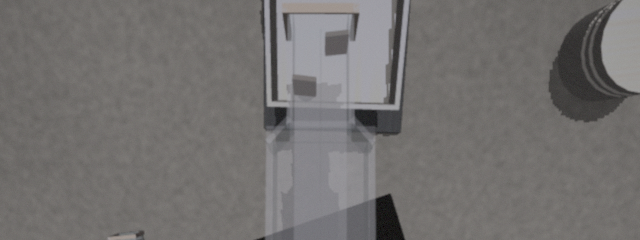

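A dark blob at about (290,275) in the side crop looks like the ball at the trough's low end. I'll carry the flask back and check the trough on the way.

step_arm(plan=[{"dx":0,"dy":-0.4,"dz":0.2,"twist":0},{"dx":0,"dy":-0.9,"dz":0.4,"twist":0},{"dx":0,"dy":-1,"dz":0.4,"twist":0},{"dx":0,"dy":-1,"dz":0.4,"twist":0},{"dx":0,"dy":-1,"dz":0.4,"twist":0},{"dx":0,"dy":-1,"dz":0.4,"twist":-0.3},{"dx":0,"dy":-0.7,"dz":0.3,"twist":-0.6},{"dx":0,"dy":0,"dz":0,"twist":-0.9},{"dx":0,"dy":0,"dz":0,"twist":-0.9},{"dx":0,"dy":0,"dz":0,"twist":-0.5},{"dx":0,"dy":0,"dz":0,"twist":0}])

```text
t: 12.83
ee_pos: [0.5828, -0.2223, 0.1933]
tool_rot: [0.694, -0.075, 0.711, 0.089]
contact_force: [-0.1, 1.2, -1.7]
grip_width: 0.0516
```

```bash
python3 log.py; python3 meas.py
python3 - <<'E'
from h import *
f=arm.grab_frame("scene"); cv2.imwrite("pics/c3.png",cv2.resize(f["img"][155:265,330:485,::-1],None,fx=5,fy=5,interpolation=cv2.INTER_CUBIC))
E
```

```text
t 12.83 q [ 0.893  0.865 -1.084  1.578  0.779  1.221 -0.112] p [ 0.5828 -0.2223  0.1933] a [-0.027  0.017 -1.   ] y [-0.229  0.973  0.022] z [ 0.973  0.229 -0.022] F [-0.1  1.2 -1.7] w 0.0516
n 8415 pitch(mouth down +) deg 18.44 roll 0.2 top at tcp x= 0.0042
0.1 0.0412 0.1545
0.11 0.044 0.1518
0.12 0.0473 0.1488
0.13 0.0507 0.1456
0.14 0.0523 0.1441
```

View pics/c3.png

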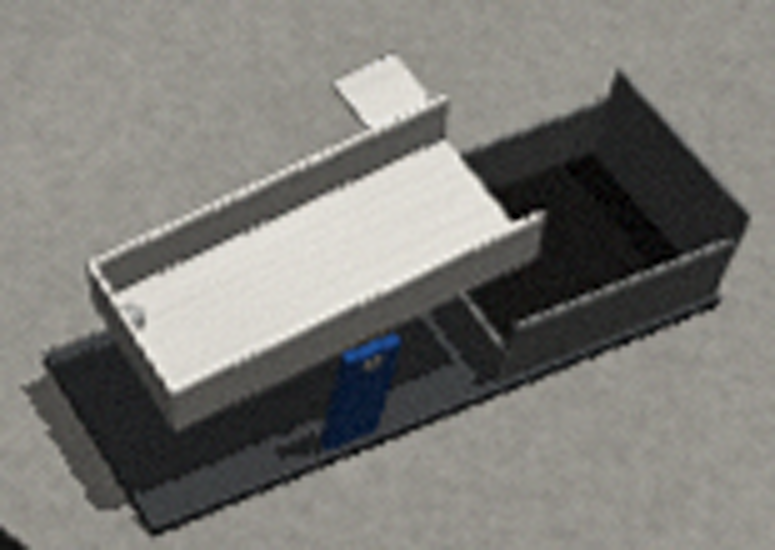

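The ball sits in the trough's low end (crop (133,316)). Lowering the flask onto the mat.

step_arm(plan=[{"dx":0.5,"dy":-0.2,"dz":0,"twist":0},{"dx":1,"dy":-0.2,"dz":0,"twist":0},{"dx":1,"dy":0,"dz":0,"twist":0},{"dx":1,"dy":0,"dz":0,"twist":0},{"dx":1,"dy":0,"dz":0,"twist":0},{"dx":0.6,"dy":0,"dz":0,"twist":0},{"dx":0.2,"dy":0,"dz":0,"twist":0},{"dx":0,"dy":0,"dz":0,"twist":0}])

```text
t: 13.6
ee_pos: [0.5828, -0.2305, 0.0807]
tool_rot: [0.694, -0.073, 0.711, 0.083]
contact_force: [-0.1, -0.5, -1.2]
grip_width: 0.0511
```

```bash
python3 log.py; python3 meas.py
```

```text
t 13.6 q [ 0.863  0.99  -0.984  1.657  0.917  1.055 -0.204] p [ 0.5828 -0.2305  0.0807] a [-0.025  0.013 -1.   ] y [-0.219  0.976  0.018] z [ 0.975  0.219 -0.022] F [-0.1 -0.5 -1.2] w 0.0511
n 8423 pitch(mouth down +) deg 18.4 roll 0.18 top at tcp x= 0.0043
0.1 0.0411 0.0414
0.11 0.0441 0.0386
0.12 0.0473 0.0356
0.13 0.0506 0.0324
0.14 0.0524 0.0308
0.15 0.0784 0.0049
```

step_arm(plan=[{"dx":0.1,"dy":0,"dz":0,"twist":0},{"dx":0.3,"dy":0,"dz":0,"twist":0},{"dx":0.3,"dy":0,"dz":0,"twist":0},{"dx":0.3,"dy":0,"dz":0,"twist":0},{"dx":0.3,"dy":0,"dz":0,"twist":0},{"dx":0.3,"dy":0,"dz":0,"twist":0},{"dx":0.2,"dy":0,"dz":0,"twist":0},{"dx":0,"dy":0,"dz":0,"twist":0}], jaw=1, grip_force=3)

```text
t: 14.32
ee_pos: [0.5856, -0.2308, 0.0461]
tool_rot: [0.697, -0.073, 0.708, 0.082]
contact_force: [-0.1, 0.2, -0.4]
grip_width: 0.052
```

```bash
python3 log.py; python3 meas.py
```

```text
t 14.32 q [ 0.848  1.031 -0.951  1.672  0.968  1.001 -0.239] p [ 0.5856 -0.2308  0.0461] a [-0.017  0.01  -1.   ] y [-0.217  0.976  0.014] z [ 0.976  0.218 -0.014] F [-0.1  0.2 -0.4] w 0.052
n 9156 pitch(mouth down +) deg 4.79 roll -0.06 top at tcp x= 0.005
0.1 0.0166 0.031
0.11 0.0172 0.0304
0.12 0.0181 0.0297
0.13 0.0188 0.0291
```

step_arm(plan=[{"dx":0.3,"dy":0,"dz":0,"twist":0},{"dx":0.3,"dy":0,"dz":0,"twist":0},{"dx":0.1,"dy":0,"dz":0,"twist":0}])

```text
t: 14.62
ee_pos: [0.5863, -0.2306, 0.0326]
tool_rot: [0.698, -0.073, 0.708, 0.081]
contact_force: [-0.7, -0.2, 4.3]
grip_width: 0.0519
```

```bash
python3 log.py; python3 meas.py
```

```text
t 14.62 q [ 0.842  1.048 -0.938  1.676  0.987  0.982 -0.252] p [ 0.5863 -0.2306  0.0326] a [-0.015  0.01  -1.   ] y [-0.217  0.976  0.013] z [ 0.976  0.218 -0.012] F [-0.7 -0.2  4.3] w 0.0519
n 9722 pitch(mouth down +) deg 0.7 roll -0.74 top at tcp x= 0.0016
0.1 0.0059 0.028
0.11 0.006 0.028
0.12 0.0062 0.028
```

Flat on the mat. Releasing and rising.

step_arm(plan=[{"dx":0,"dy":0,"dz":0,"twist":0},{"dx":0,"dy":0,"dz":0,"twist":0},{"dx":0,"dy":0,"dz":0,"twist":0},{"dx":0,"dy":0,"dz":0,"twist":0},{"dx":0,"dy":0,"dz":0,"twist":0},{"dx":0,"dy":0,"dz":0,"twist":0},{"dx":0,"dy":0,"dz":0,"twist":0},{"dx":0,"dy":0,"dz":0,"twist":0}], jaw=0)

```text
t: 15.33
ee_pos: [0.5865, -0.2302, 0.0325]
tool_rot: [0.698, -0.073, 0.707, 0.082]
contact_force: [-0.2, 0.7, -0.7]
grip_width: 0.0938
```

```bash
python3 log.py
```

```text
t 15.33 q [ 0.841  1.048 -0.938  1.676  0.987  0.982 -0.252] p [ 0.5865 -0.2302  0.0325] a [-0.014  0.01  -1.   ] y [-0.218  0.976  0.013] z [ 0.976  0.218 -0.012] F [-0.2  0.7 -0.7] w 0.0938
```

step_arm(plan=[{"dx":-0.5,"dy":0,"dz":0,"twist":0},{"dx":-1,"dy":0,"dz":0,"twist":0},{"dx":-1,"dy":0,"dz":0,"twist":0},{"dx":-1,"dy":0,"dz":0,"twist":0},{"dx":-1,"dy":0,"dz":0,"twist":0},{"dx":-1,"dy":0,"dz":0,"twist":0},{"dx":-1,"dy":0,"dz":0,"twist":0},{"dx":-1,"dy":0,"dz":0,"twist":0},{"dx":-1,"dy":0,"dz":0,"twist":0},{"dx":-0.6,"dy":0,"dz":0,"twist":0},{"dx":0,"dy":0,"dz":0,"twist":0}], jaw=1)

```text
t: 16.25
ee_pos: [0.5887, -0.2301, 0.2291]
tool_rot: [0.698, -0.074, 0.707, 0.083]
contact_force: [0.7, -0.0, 0.3]
grip_width: 0.0242
```

```bash
python3 log.py
python3 - <<'E'
from h import *
st=arm.read_state(); f=arm.grab_frame("wrist"); T=T_wc(f,st)
cv2.imwrite("pics/w7.png",f["img"][:,:,::-1])
C=cloud(f,T); Z=C[...,2]
s=(Z>.024)&(Z<.036)&(abs(C[...,0]-.57)<.1)&(abs(C[...,1]+.17)<.13)
P=C[s]; print(len(P),cv2.minAreaRect(P[:,:2].astype(np.float32)), np.median(P[:,2]))
E
```

```text
t 16.25 q [ 0.905  0.832 -1.103  1.529  0.749  1.271 -0.079] p [ 0.5887 -0.2301  0.2291] a [-0.014  0.012 -1.   ] y [-0.221  0.975  0.015] z [ 0.975  0.222 -0.011] F [ 0.7 -0.   0.3] w 0.0242
9814 ((0.5752491354942322, -0.17737914621829987), (0.052781399339437485, 0.17942257225513458), 12.554924964904785) 0.030573505088827196
```

View pics/w7.png

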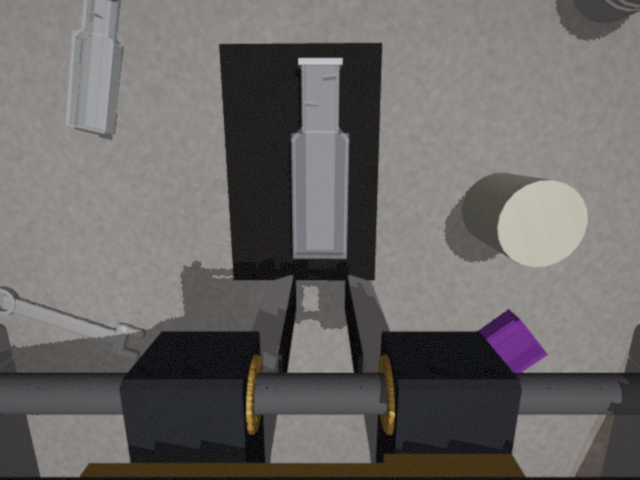

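The flask lies flat and wholly on the mat, mouth rim at (320,61) and tail at (320,258). Its origin is about 24 mm from the mat's centre. Now to the tab.

step_arm(plan=[{"dx":0,"dy":0.6,"dz":0.05,"twist":0},{"dx":0,"dy":1,"dz":0.1,"twist":0},{"dx":0,"dy":1,"dz":0.1,"twist":0},{"dx":0,"dy":1,"dz":0.1,"twist":0},{"dx":0,"dy":1,"dz":0.1,"twist":0},{"dx":0,"dy":1,"dz":0.1,"twist":0},{"dx":0,"dy":1,"dz":0.1,"twist":0},{"dx":0,"dy":1,"dz":0.1,"twist":0},{"dx":0,"dy":1,"dz":0,"twist":0},{"dx":0,"dy":1,"dz":0,"twist":0},{"dx":0,"dy":1,"dz":0,"twist":0},{"dx":0,"dy":1,"dz":0,"twist":0}])

```text
t: 17.3
ee_pos: [0.5365, 0.0117, 0.2147]
tool_rot: [0.688, -0.07, 0.718, 0.085]
contact_force: [0.6, 0.5, -0.1]
grip_width: 0.0005
```

```bash
python3 log.py
```

```text
t 17.3 q [ 0.597  0.731 -1.111  1.786  0.687  1.127 -0.53 ] p [0.5365 0.0117 0.2147] a [-0.045  0.016 -0.999] y [-0.218  0.976  0.025] z [ 0.975  0.218 -0.04 ] F [ 0.6  0.5 -0.1] w 0.0005
```

step_arm(plan=[{"dx":0,"dy":1,"dz":0.15,"twist":0},{"dx":0,"dy":1,"dz":0.15,"twist":0},{"dx":0,"dy":1,"dz":0.15,"twist":0},{"dx":0,"dy":1,"dz":0.15,"twist":0},{"dx":0,"dy":1,"dz":0.15,"twist":0},{"dx":0,"dy":1,"dz":0.15,"twist":0},{"dx":0,"dy":1,"dz":0.15,"twist":0},{"dx":0,"dy":1,"dz":0.15,"twist":0},{"dx":0,"dy":0.6,"dz":0.1,"twist":0},{"dx":0,"dy":0,"dz":0,"twist":0}])

```text
t: 18.13
ee_pos: [0.5041, 0.201, 0.205]
tool_rot: [0.677, -0.075, 0.727, 0.091]
contact_force: [-0.3, 0.5, 0.9]
grip_width: 0.0006
```

```bash
python3 log.py
python3 - <<'E'
from h import *
st=arm.read_state(); tip=st["ee_pos"]+.019*rot(st["tool_rot"])[:,0]
f=arm.grab_frame("scene"); T=T_wc(f); im=f["img"][:,:,::-1].copy()
print("tip",tip,proj(f,tip,T))
cv2.imwrite("pics/c4.png",cv2.resize(im[120:270,330:485],None,fx=4,fy=4,interpolation=cv2.INTER_CUBIC))
f=arm.grab_frame("side"); cv2.imwrite("pics/s4.png",cv2.resize(f["img"][220:380,250:390,::-1],None,fx=3.6,fy=3.6))
E
```

```text
t 18.13 q [ 0.227  0.749 -1.074  1.764  0.66   1.117 -0.832] p [0.5041 0.201  0.205 ] a [-0.073  0.013 -0.997] y [-0.232  0.972  0.03 ] z [ 0.97   0.234 -0.068] F [-0.3  0.5  0.9] w 0.0006
tip [0.50267277 0.20125178 0.1860402 ] (np.float64(407.95805860116445), np.float64(146.5899578423859))
```

View pics/c4.png

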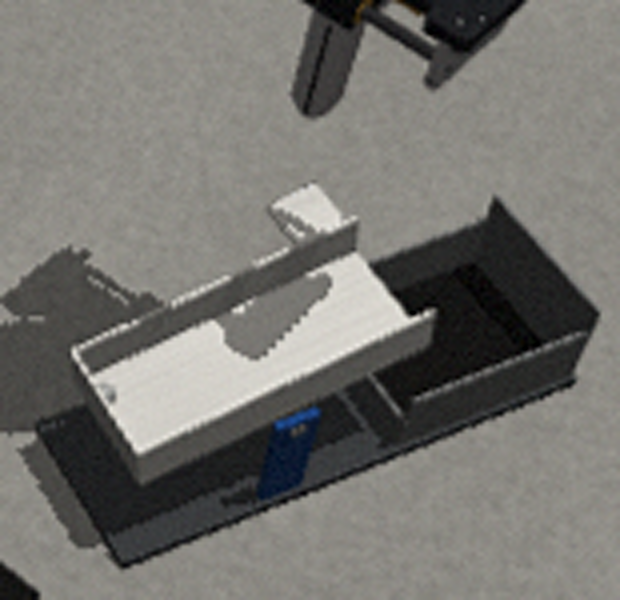

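View pics/s4.png

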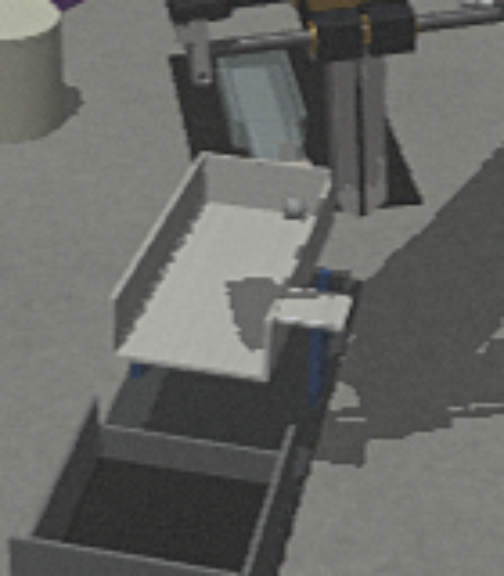

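step_arm(plan=[{"dx":0,"dy":-0.4,"dz":0.6,"twist":0},{"dx":0.3,"dy":-0.4,"dz":0.6,"twist":0},{"dx":1,"dy":0,"dz":0,"twist":0},{"dx":0.9,"dy":0,"dz":0,"twist":0},{"dx":0.1,"dy":0,"dz":0,"twist":0}])

```text
t: 18.65
ee_pos: [0.5312, 0.1802, 0.1522]
tool_rot: [0.676, -0.074, 0.728, 0.084]
contact_force: [-0.4, -1.1, -0.0]
grip_width: 0.0006
```

```bash
python3 log.py
python3 - <<'E'
from h import *
st=arm.read_state(); tip=st["ee_pos"]+.019*rot(st["tool_rot"])[:,0]
f=arm.grab_frame("scene"); T=T_wc(f); im=f["img"][:,:,::-1].copy()
print("tip",tip,proj(f,tip,T))
cv2.imwrite("pics/c5.png",cv2.resize(im[120:270,330:485],None,fx=4,fy=4,interpolation=cv2.INTER_CUBIC))
E
```

```text
t 18.65 q [ 0.225  0.83  -1.011  1.759  0.737  1.064 -0.831] p [0.5312 0.1802 0.1522] a [-0.074  0.006 -0.997] y [-0.222  0.975  0.022] z [ 0.972  0.223 -0.071] F [-0.4 -1.1 -0. ] w 0.0006
tip [0.52974882 0.18034908 0.13321627] (np.float64(404.91770758256155), np.float64(172.40404946012413))
```

View pics/c5.png

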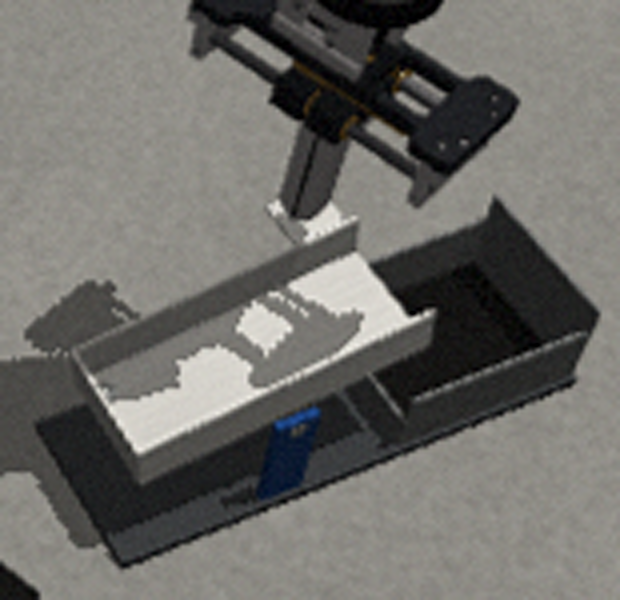

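step_arm(plan=[{"dx":0.2,"dy":0.7,"dz":-0.05,"twist":0},{"dx":0.3,"dy":0,"dz":0,"twist":0},{"dx":0.3,"dy":0,"dz":0,"twist":0},{"dx":0.3,"dy":0,"dz":0,"twist":0},{"dx":0.3,"dy":0,"dz":0,"twist":0},{"dx":0.3,"dy":0,"dz":0,"twist":0}])

```text
t: 19.2
ee_pos: [0.5292, 0.196, 0.1215]
tool_rot: [0.68, -0.069, 0.725, 0.086]
contact_force: [-1.3, 4.9, 5.5]
grip_width: 0.0003
```

```bash
python3 log.py
```

```text
t 19.2 q [ 0.187  0.865 -0.98   1.784  0.781  0.999 -0.889] p [0.5292 0.196  0.1215] a [-0.066  0.016 -0.998] y [-0.217  0.976  0.03 ] z [ 0.974  0.218 -0.061] F [-1.3  4.9  5.5] w 0.0003
```

step_arm(plan=[{"dx":0.3,"dy":0,"dz":0,"twist":0},{"dx":0.2,"dy":0,"dz":0,"twist":0},{"dx":0.1,"dy":0,"dz":0,"twist":0},{"dx":0.05,"dy":0,"dz":0,"twist":0},{"dx":0.05,"dy":0,"dz":0,"twist":0},{"dx":0.05,"dy":0,"dz":0,"twist":0},{"dx":0.05,"dy":0,"dz":0,"twist":0},{"dx":0.05,"dy":0,"dz":0,"twist":0},{"dx":0.05,"dy":0,"dz":0,"twist":0},{"dx":0.05,"dy":0,"dz":0,"twist":0},{"dx":0.05,"dy":0,"dz":0,"twist":0}])

```text
t: 20.12
ee_pos: [0.5295, 0.199, 0.1131]
tool_rot: [0.683, -0.07, 0.722, 0.086]
contact_force: [-1.6, 1.6, 10.0]
grip_width: 0.0006
```

```bash
python3 log.py
python3 - <<'E'
from h import *
f=arm.grab_frame("scene"); T=T_wc(f); im=f["img"][:,:,::-1].copy()
cv2.imwrite("pics/c6.png",cv2.resize(im[120:270,330:485],None,fx=4,fy=4,interpolation=cv2.INTER_CUBIC))
f=arm.grab_frame("side"); cv2.imwrite("pics/s6.png",cv2.resize(f["img"][250:410,240:380,::-1],None,fx=3.6,fy=3.6))
E
```

```text
t 20.12 q [ 0.175  0.872 -0.968  1.796  0.801  0.976 -0.91 ] p [0.5295 0.199  0.1131] a [-0.056  0.017 -0.998] y [-0.217  0.976  0.028] z [ 0.974  0.219 -0.051] F [-1.6  1.6 10. ] w 0.0006
```

View pics/c6.png

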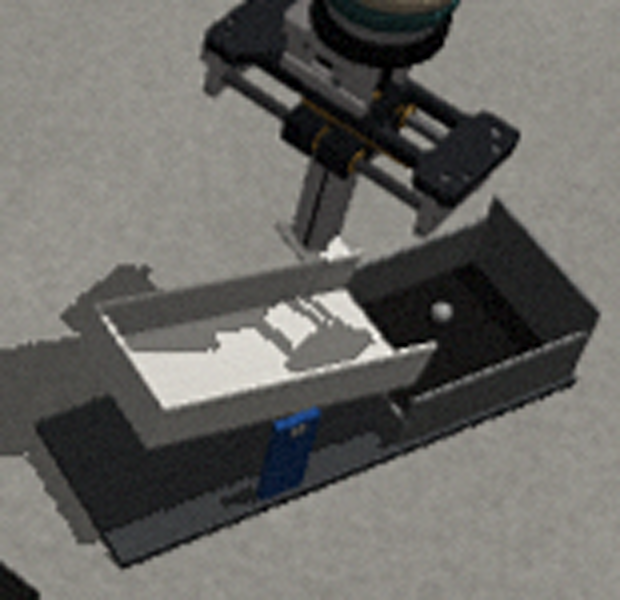

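View pics/s6.png

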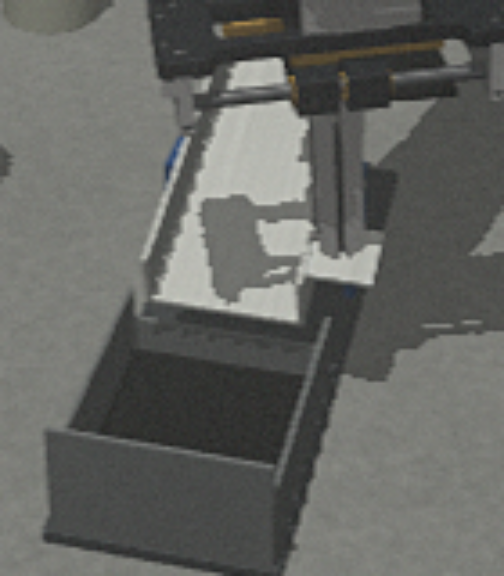

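The ball is in the bin (scene crop (441,312)). Raising slowly so the trough swings back, then moving clear.

step_arm(plan=[{"dx":-0.3,"dy":0,"dz":0,"twist":0},{"dx":-0.3,"dy":0,"dz":0,"twist":0},{"dx":-0.3,"dy":0,"dz":0,"twist":0},{"dx":-0.3,"dy":0,"dz":0,"twist":0},{"dx":-0.5,"dy":0,"dz":0,"twist":0},{"dx":-1,"dy":0,"dz":0,"twist":0},{"dx":-1,"dy":0,"dz":0,"twist":0},{"dx":-1,"dy":0,"dz":-0.5,"twist":0},{"dx":-0.6,"dy":0,"dz":-0.5,"twist":0},{"dx":0,"dy":0,"dz":0,"twist":0}])

```text
t: 21.05
ee_pos: [0.5153, 0.1881, 0.2256]
tool_rot: [0.682, -0.071, 0.723, 0.082]
contact_force: [-0.2, 0.5, -0.1]
grip_width: 0.0004
```

step_arm(plan=[{"dx":0,"dy":0,"dz":0,"twist":0},{"dx":0,"dy":0,"dz":0,"twist":0},{"dx":0,"dy":0,"dz":0,"twist":0},{"dx":0,"dy":0,"dz":0,"twist":0},{"dx":0,"dy":0,"dz":0,"twist":0},{"dx":0,"dy":0,"dz":0,"twist":0},{"dx":0,"dy":0,"dz":0,"twist":0},{"dx":0,"dy":0,"dz":0,"twist":0},{"dx":0,"dy":0,"dz":0,"twist":0},{"dx":0,"dy":0,"dz":0,"twist":0},{"dx":0,"dy":0,"dz":0,"twist":0},{"dx":0,"dy":0,"dz":0,"twist":0}])

```text
t: 22.05
ee_pos: [0.5147, 0.1865, 0.2214]
tool_rot: [0.68, -0.072, 0.725, 0.082]
contact_force: [0.7, 0.1, 0.2]
grip_width: 0.0002
```

```bash
python3 log.py
python3 - <<'E'
from h import *
f=arm.grab_frame("scene"); T=T_wc(f); im=f["img"][:,:,::-1].copy(); cv2.imwrite("pics/c7.png",im)
g=arm.grab_frame("scene"); print("frame diff",np.abs(f["img"].astype(int)-g["img"])[150:270,330:485].max())
C=cloud(f,T)
for (u,v) in [(406,174)]: print(C[v,u])
o=np.array([.576,.114]);ex=np.array([.99,-.142]);ey=np.array([.142,.99])
sub=im[120:270,330:485]; hs=cv2.cvtColor(sub,cv2.COLOR_BGR2GRAY)
X=(C[...,:2]-o)@ex;Y=(C[...,:2]-o)@ey
m=(abs(X)<.05)&(Y>.1)&(Y<.215)&(C[...,2]>.012)&(C[...,2]<.04)&(im.max(2)>70)
v,u=np.nonzero(m); print("ball px",len(v),u.mean() if len(u) else None,v.mean() if len(v) else None, X[m].mean(),Y[m].mean(),C[...,2][m].max() if len(u) else None)
E
```

```text
t 22.05 q [ 0.254  0.731 -1.08   1.737  0.646  1.149 -0.807] p [0.5147 0.1865 0.2214] a [-0.065  0.007 -0.998] y [-0.215  0.976  0.021] z [ 0.974  0.216 -0.061] F [0.7 0.1 0.2] w 0.0002
frame diff 21
[0.52831773 0.18727615 0.12227638]
ball px 12 450.0833333333333 192.5 -0.02342471723068955 0.20249724819425866 0.02778042005967274
```

View pics/c7.png

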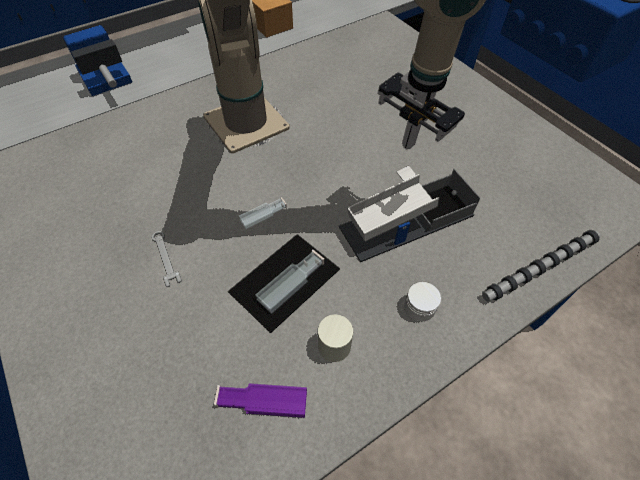

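Everything is in place: tab back up at (406,174), ball in the bin at about (450,192), flask on the mat. I'll let the ball settle and compare its position before handing in.

step_arm(plan=[{"dx":0,"dy":0,"dz":0,"twist":0},{"dx":0,"dy":0,"dz":0,"twist":0},{"dx":0,"dy":0,"dz":0,"twist":0},{"dx":0,"dy":0,"dz":0,"twist":0},{"dx":0,"dy":0,"dz":0,"twist":0},{"dx":0,"dy":0,"dz":0,"twist":0},{"dx":0,"dy":0,"dz":0,"twist":0},{"dx":0,"dy":0,"dz":0,"twist":0},{"dx":0,"dy":0,"dz":0,"twist":0},{"dx":0,"dy":0,"dz":0,"twist":0},{"dx":0,"dy":0,"dz":0,"twist":0},{"dx":0,"dy":0,"dz":0,"twist":0}])

```text
t: 23.15
ee_pos: [0.5148, 0.1866, 0.2216]
tool_rot: [0.68, -0.072, 0.725, 0.082]
contact_force: [-0.2, 0.3, -0.7]
grip_width: 0.0009
```

step_arm(plan=[{"dx":0,"dy":0,"dz":0,"twist":0},{"dx":0,"dy":0,"dz":0,"twist":0},{"dx":0,"dy":0,"dz":0,"twist":0},{"dx":0,"dy":0,"dz":0,"twist":0},{"dx":0,"dy":0,"dz":0,"twist":0},{"dx":0,"dy":0,"dz":0,"twist":0},{"dx":0,"dy":0,"dz":0,"twist":0},{"dx":0,"dy":0,"dz":0,"twist":0},{"dx":0,"dy":0,"dz":0,"twist":0},{"dx":0,"dy":0,"dz":0,"twist":0},{"dx":0,"dy":0,"dz":0,"twist":0},{"dx":0,"dy":0,"dz":0,"twist":0}])

```text
t: 24.15
ee_pos: [0.5148, 0.1865, 0.2216]
tool_rot: [0.68, -0.072, 0.725, 0.082]
contact_force: [0.6, -0.2, 1.4]
grip_width: 0.0006
```

```bash
python3 log.py
cat > bl.py <<'E'
from h import *
f=arm.grab_frame("scene"); T=T_wc(f); im=f["img"]; C=cloud(f,T)
o=np.array([.576,.114]);ex=np.array([.99,-.142]);ey=np.array([.142,.99])
X=(C[...,:2]-o)@ex;Y=(C[...,:2]-o)@ey
m=(abs(X)<.05)&(Y>.1)&(Y<.215)&(C[...,2]>.012)&(C[...,2]<.04)&(im.max(2)>70)
v,u=np.nonzero(m); print(len(v),u.mean(),v.mean(),X[m].mean(),Y[m].mean(),C[174,406,2])
s=(C[...,2]>.024)&(C[...,2]<.045)&(abs(C[...,0]-.56)<.12)&(abs(C[...,1]+.19)<.13)
print(cv2.minAreaRect(C[s][:,:2].astype(np.float32)))
E
python3 bl.py
```

```text
t 24.15 q [ 0.254  0.73  -1.08   1.737  0.646  1.149 -0.807] p [0.5148 0.1865 0.2216] a [-0.064  0.007 -0.998] y [-0.215  0.976  0.021] z [ 0.975  0.216 -0.061] F [ 0.6 -0.2  1.4] w 0.0006
12 452.4166666666667 192.08333333333334 -0.021221541316702956 0.20816868331906543 0.11858863233102857
((0.5734823942184448, -0.1778905838727951), (0.054249197244644165, 0.18009018898010254), 12.764471054077148)
```

step_arm(plan=[{"dx":0,"dy":0,"dz":0,"twist":0},{"dx":0,"dy":0,"dz":0,"twist":0},{"dx":0,"dy":0,"dz":0,"twist":0},{"dx":0,"dy":0,"dz":0,"twist":0},{"dx":0,"dy":0,"dz":0,"twist":0},{"dx":0,"dy":0,"dz":0,"twist":0}])

```text
t: 24.7
ee_pos: [0.5148, 0.1866, 0.2216]
tool_rot: [0.68, -0.072, 0.725, 0.082]
contact_force: [0.6, 0.3, -0.4]
grip_width: 0.0005
```

```bash
python3 bl.py
```

```text
13 448.61538461538464 192.53846153846155 -0.024724757202736005 0.19848458683444614 0.12126144207602374
((0.5725559592247009, -0.17707648873329163), (0.05433321371674538, 0.1819796860218048), 12.935498237609863)
```

The ball position varies by a few pixels, which could be slow rolling or mask noise. I'll wait longer and compare again.

step_arm(plan=[{"dx":0,"dy":0,"dz":0,"twist":0},{"dx":0,"dy":0,"dz":0,"twist":0},{"dx":0,"dy":0,"dz":0,"twist":0},{"dx":0,"dy":0,"dz":0,"twist":0},{"dx":0,"dy":0,"dz":0,"twist":0},{"dx":0,"dy":0,"dz":0,"twist":0},{"dx":0,"dy":0,"dz":0,"twist":0},{"dx":0,"dy":0,"dz":0,"twist":0},{"dx":0,"dy":0,"dz":0,"twist":0},{"dx":0,"dy":0,"dz":0,"twist":0},{"dx":0,"dy":0,"dz":0,"twist":0},{"dx":0,"dy":0,"dz":0,"twist":0}])

```text
t: 25.75
ee_pos: [0.5148, 0.1866, 0.2216]
tool_rot: [0.68, -0.072, 0.725, 0.082]
contact_force: [1.2, 0.1, 0.1]
grip_width: 0.0003
```

```bash
python3 bl.py
```

```text
9 451.6666666666667 192.22222222222223 -0.021614700772123033 0.20598423981081518 0.12117206188666463
((0.5729616284370422, -0.1776515692472458), (0.0544445663690567, 0.18085451424121857), 13.314752578735352)
```

step_arm(plan=[{"dx":0,"dy":0,"dz":0,"twist":0},{"dx":0,"dy":0,"dz":0,"twist":0},{"dx":0,"dy":0,"dz":0,"twist":0},{"dx":0,"dy":0,"dz":0,"twist":0},{"dx":0,"dy":0,"dz":0,"twist":0},{"dx":0,"dy":0,"dz":0,"twist":0},{"dx":0,"dy":0,"dz":0,"twist":0},{"dx":0,"dy":0,"dz":0,"twist":0},{"dx":0,"dy":0,"dz":0,"twist":0},{"dx":0,"dy":0,"dz":0,"twist":0},{"dx":0,"dy":0,"dz":0,"twist":0},{"dx":0,"dy":0,"dz":0,"twist":0}])

```text
t: 26.8
ee_pos: [0.5148, 0.1865, 0.2216]
tool_rot: [0.68, -0.072, 0.725, 0.082]
contact_force: [0.1, 0.3, 0.8]
grip_width: 0.0004
```

```bash
python3 bl.py;  python3 - <<'E'
from h import *
ims=[arm.grab_frame("scene")["img"][165:225,415:485,::-1] for _ in range(2)]
cv2.imwrite("pics/c8.png",cv2.resize(np.hstack(ims),None,fx=5,fy=5,interpolation=cv2.INTER_CUBIC))
E
```

```text
12 448.1666666666667 193.0 -0.02478732511726439 0.19752139105002267 0.12017274049572446
((0.5726730823516846, -0.1773729920387268), (0.054843656718730927, 0.1809324473142624), 12.88241195678711)
```

View pics/c8.png

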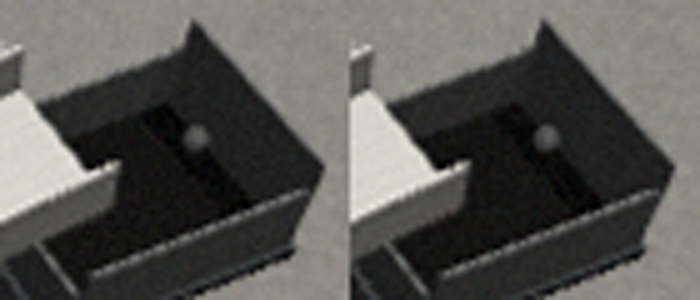

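The ball sits still at the same pixel in both frames, against the bin's end wall. The mask wobble comes from shading and noise. Handing in.

```bash
python3 -c "
from plant import arm
print(arm.finish_job()); print(arm.read_state()['t'])"
```

```text
the job is handed in; nothing more can be done
None
the job is handed in; nothing more can be done
```

The job is handed in at about 27 s of the 62 s allowed, with the ball in the bin and the flask back on its mat. No verdict was reported.

**What I did:**
- The controller could not roll the tool 30°, so I did not roll the flask as described. I gripped it lightly behind its balance point and lifted its tail until it pitched 18.4° mouth-down, then clamped it hard.
- Over the trough, two quick sideways swings with a dead stop threw the ball past rib 1 and then rib 2. It dropped into the trough's low end.
- I laid the flask flat and wholly on the mat, same face up, and let go. I then pushed the tab down until the ball rolled into the bin, and moved the arm clear.

**Last checks:**
- **Ball:** it is in the bin near the end wall and looks at rest. My colour-mask position for it wobbled by about 10 mm between frames. I put that down to shadow, since two consecutive pictures showed it at the same spot.
- **Flask:** it lies flat, about 24 mm from the mat's centre.
- **Trough tab:** it is back at about 0.12 m above the bench, its rest height.
- **Bystanders:** in the last full picture the piston, filter and wrench look to be where they started. I did not re-measure them.
- **Robot:** it was touching nothing.

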